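# Stand the fallen bottles back in the bench lane

## Task

On the spectacle maker's bench, the squeeze bottle with the blue band and the tin with the orange band have fallen over. Stand each one upright, cap up, in the bottle lane, centred on the disc of its own colour (blue bottle on blue disc, orange tin on orange disc), and set it down gently. Do not push or knock the three containers already standing in the lane, and leave the tools and glasses lying on the bench where they are.

Things in the scene. Friction and masses are not known exactly. Their poses are not given: they have to be found in the camera images.
- squeeze: white squeeze bottle of rounded square section, blue band and blue pointed nozzle, 134 mm long, 0.18 kg, at first lying on the bench. x axis: along the bottle, base to nozzle (up when it stands). Origin on its axis, 55 mm above its base. Body 44 x 44 mm (along y and z) from x = -55 to +45 mm, then narrowing to 24 mm at +57; the nozzle (22 mm narrowing to 8 mm) ends at +79
- tin: white rectangular tin, orange band and orange screw cap, 122 mm long, 0.22 kg, at first lying on a broad side. x axis: along the tin, base to cap (up when it stands). Origin on its axis, 55 mm above its base. Body from x = -55 to +45 mm, 46 mm along y, 42 mm along z (z is up while it lies at the start); the cap, 30 mm diameter, ends at +67
- lane: bottle lane: shallow fixed aluminium tray, 440 mm along y, 82 mm along x (+x: far side). Origin in the middle of its underside; floor 6 mm above the bench; 4 mm lips all round, top 16 mm above the bench; a 6 mm rail along the far edge, top 48 mm above the bench. Five places 84 mm apart along y, the middle one at the origin: three taken, two with coloured discs
- pad_blue: flat blue disc, 60 mm diameter, on the lane's floor in a free place; its origin is at its centre on the floor of the lane (6 mm above the bench). It has no noticeable thickness; the bottle stands at the level of this origin
- pad_orange: flat orange disc, 60 mm diameter, on the lane's floor in the other free place; origin as for the blue disc
- jar: amber jar with a black lid standing in the lane, 52 mm diameter, 80 mm tall; origin at the centre of its underside, z up. Not to be disturbed
- can: aluminium can with a green label standing in the lane, 52 mm diameter, 90 mm tall; origin at the centre of its underside, z up. Not to be disturbed
- flask: white bottle with a yellow label and red cap standing in the lane, 46 mm diameter, 100 mm tall; origin at the centre of its underside, z up. Not to be disturbed
- glasses: black spectacle frame standing on its lower rims on the bench, 120 mm wide along its y, 45 mm tall, its folded arms reach 25 mm to -x; origin under the middle of the front. Leave it alone
- brush: wooden brush lying flat along its own x, 190 mm long, under 40 mm tall; origin under its middle. Leave it alone
- screwdriver: screwdriver lying along its own x, 190 mm long, under 35 mm tall; origin under its middle. Leave it alone
- tape: roll of tape lying flat, 84 mm diameter, 24 mm tall; origin at the centre of its underside. Leave it alone
- pliers: pliers with red handles lying flat along their own x, 190 mm long (from x = -107 to +80 mm), 56 mm wide, 15 mm tall. Leave them alone
Things that resemble listed ones, but are neither listed nor needed, are in the scene too. What is shaped like the tin but purple is not meant. What is shaped like the squeeze but purple is not meant.

How it is judged (in metres and radians):
At the end, for the whole second after the job is handed in: Squeeze bottle and tin stand upright (within 4 degrees), cap up, at rest on the lane's floor, each centred within 15 mm on the disc of its colour; jar, can and flask upright and within 10 mm of where they were; glasses, brush, screwdriver, tape and pliers within 25 mm of where they were (angle between each of squeeze, tin's own x axis and vertical below 0.07 rad and horizontal distance between squeeze and pad_blue below 0.015 m and z of squeeze in the frame of pad_blue between 0.05 and 0.06 m and linear speed of each of squeeze, tin below 0.02 m/s and horizontal distance between tin and pad_orange below 0.015 m and z of tin in the frame of pad_orange between 0.05 and 0.06 m and angle between each of jar, can, flask's own z axis and vertical below 0.07 rad and distance of each of jar, can, flask from where it was at the start of the episode below 0.01 m and distance of each of glasses, brush, screwdriver, tape, pliers from where it was at the start of the episode below 0.025 m); the robot touches nothing.
It fails at once if a container standing in the lane is knocked: it leans by more than 15 degrees or is shifted by more than 20 mm (angle between any of jar, can, flask's own z axis and vertical above 0.26 rad or distance of any of jar, can, flask from where it was at the start of the episode above 0.02 m).
It fails at once if the bottle or the tin is banged down on the lane or dropped into it (more than 40 N) (contact force between any of squeeze, tin and lane above 40 N).
It also fails if it takes over 64 s, if anything falls off the work surface, if the arm or the gripper's body presses on something with over 40 N, if the wrist force passes 120 N, or if a joint passes its speed limit or range.

## Robot

A 7-joint arm with a two-finger parallel gripper is mounted at the origin on the work surface. World frame = base frame: x ahead of the robot, y to its left, z up, the work surface at z = 0. Lengths are in mm, angles in rad, forces in N, time in s.
With the tool pointing down it reaches from about 400 to 900 mm from the base axis. Payload 5.5 kg.
Tool frame: the origin (TCP) lies at the very end of the fingers, on their centre line; the grasp point (between the pads) lies env.tcp_to_grasp behind it (env.tcp_to_grasp is the distance from the TCP to the grasp point, in mm); z points along the fingers, y is the line along which they close (so a half turn about z gives the same grasp; the last joint's range is limited). The gripper opens to 85 mm and grips with 20 to 120 N. Pads are 22 mm wide; open, the fingers measure 114 mm over their backs; the gripper's body (76 mm by 85 mm) begins 54 mm behind the grasp point. The pads swing forward as they close: fully open they stand 13 mm farther back than shut.
Start: joints at [1.542, 0.501, -0.427, 1.55, 0.221, 1.138, -0.21], TCP at [187.025, -622.513, 193.81] pointing down, gripper open.
Joint ranges: [-2.88, 2.88], [-0.31, 2.03], [-1.54, 1.56], [0.2, 2.42], [-1.41, 4.55], [0.19, 2.02], [-2.57, 2.57]. Speed limits (rad/s): [2.57, 2.57, 3.14, 3.14, 3.14, 3.14, 3.14].

## Interface

Orientations are given as [roll, pitch, yaw] about the fixed x, y, z axes, in that order (R = Rz(yaw) Ry(pitch) Rx(roll)).
In Python, from rig import env gives the robot as it stands.
- The arm moves only by the tool drive_tool, never from a script. Its argument "increments" is a list of rows, each a list of 6 numbers: the shift along the tool's x, y, z scaled (see below), then the turn, a rotation vector about the tool's x, y, z scaled (see below). In form: [[x, y, z, wx, wy, wz], ...]. A call has 1 to 5 rows; each row shifts and turns the commanded pose from where the row before left it, along the tool's axes as they then stand; what a row does not reach is not made up. The controller multiplies each number of a shift by 0.03 m and each number of a turn by 0.12 rad. A row lasts 1/12 s, in which the tool goes at most 41.7 mm and 7.16 degrees, less where a joint would pass 70% of its speed; a pose out of reach is approached as far as the arm can. A call with a number of a shift or a turn outside -1 to 1 is refused whole. A call with a gripper value outside its range is refused whole. "gripper" is the opening, from 0 (shut) to 1 (fully open), set as the call begins (left out, the last holds). The fingers move at their own pace and stop on an object; "newtons" is the grip in N (left out, the last holds). Time passes only in rows, so rows that do not move let the fingers close. It gives the time, the measured TCP pose, the force, the opening and the grip force at its end, in the units of the state.
- env.sense(): the state, without advancing time (a new reading comes with each control period).
- env.snapshot(name): name is "scene" or "top" or "wrist"; returns a dict with "frame" (384x512x3 uint8, blue, green, red), "mtx" (3x3 intrinsics, pixels), "R" (3x3) and "t" (3): a world point X has camera coordinates R X + t. Camera axes: x right, y down, z forward; pixel columns grow to the right and rows downward; lengths in mm; the calibration is good to about 2 mm. The wrist camera is an equidistant fisheye: a pixel r from the principal point sees the ray r / f radians off the axis. A picture is of the moment at which its call begins. There is no depth.
- env.hand_in(): hands the job in; it is judged then, once.
Trained networks look in a picture, given as the dict that the camera call returned (one of the last four; its "shot" number tells which), for a name from the list of things; names that differ only in an ending like _2 or _b are one class to them, and where a whole thing is asked for, a point or a joint stands for the part that bears it (a point fixed in the world has none). Each returns a list of dicts, best first, with "p" (0 to 1); they miss things now and then, are a little off and sometimes report something else, mostly with a low value. They report only what shows in the picture. A call takes as long as a camera call. They do not tell look-alikes from the thing itself.
- env.search_frame(picture, target): "box" ([left, top, right, bottom] in pixels, round what is visible of it).
The state is a dict: "clock": time; "joint_pos": joint angles; "joint_velocities": joint speeds; "effort": joint torques, N m; "tool_pos": TCP position; "tool_rot": TCP orientation; "wrist_force": force on the tool from outside, world axes, zero at the start; "moment": the same for the moment, N m; "width": finger opening in mm; "grasp_force": force on a finger pad.
Only numpy, scipy, OpenCV 4.12 (cv2) and the standard library are available. Lean on these libraries where they do the work, as an engineer would, in place of code of your own. Each camera call takes 0.05 s, during which the arm holds its last target. There are 200 camera calls.

## Working session

There is one attempt and no reset: what is moved stays moved. The work goes in short steps, Python scripts to look and compute and a tool call to move; the robot and the scene stay as the last step left them, time stands still between calls to the robot, and variables do not carry over. Pictures are saved under pics/ and viewed, at most 10 in all, crops included, and the job is handed in when it is done.

Besides the shell and the picture viewer there is one more tool, called after ">>>" as name([rows], argument=value, ...), one row to a line, values as JSON. drive_tool: Moves the arm, as the interface text tells. Shifts and turns lie within -1 to 1; 1 stands for 0.03 m of shift or 0.12 rad of turn. Its arguments: {"type":"object","properties":{"increments":{"type":"array"},"gripper":{"type":"number"},"newtons":{"type":"number"}},"required":["increments"]}

```bash
mkdir -p pics; ls; cat > h.py <<'E'
import numpy as np, cv2
from rig import env
def ray(s,px):
    K=s["mtx"];R=np.array(s["R"]);t=np.array(s["t"])
    d=np.array([(px[0]-K[0][2])/K[0][0],(px[1]-K[1][2])/K[1][1],1.])
    return -R.T@t, R.T@d
def at(s,px,z):
    c,d=ray(s,px); return c+d*(z-c[2])/d[2]
def proj(s,X):
    p=s["mtx"]@(np.array(s["R"])@np.array(X,float)+s["t"]); return p[:2]/p[2]
E
python3 - <<'E'
from h import *
print(env.sense(), env.tcp_to_grasp)
s=env.snapshot("top"); c=env.snapshot("scene")
np.savez("top.npz",**{k:s[k] for k in("frame","mtx","R","t")})
np.savez("scene.npz",**{k:c[k] for k in("frame","mtx","R","t")})
cv2.imwrite("pics/top.png",cv2.resize(s["frame"],(800,600),interpolation=cv2.INTER_CUBIC));cv2.imwrite("pics/scene.png",cv2.resize(c["frame"],(800,600),interpolation=cv2.INTER_CUBIC))
for n in["squeeze","tin","pad_blue","pad_orange","lane","jar","can","flask"]:
    print(n,[(np.round(d["box"]).tolist(),round(d["p"],2), at(s,((d["box"][0]+d["box"][2])/2,(d["box"][1]+d["box"][3])/2),10).round().tolist()) for d in env.search_frame(s,n)])
E
```

```text
pics
{'clock': 0.0, 'joint_pos': array([ 1.54222338,  0.50185685, -0.42678642,  1.55145229,  0.22079798,
        1.13825715, -0.21028608]), 'joint_velocities': array([-6.62804892e-04, -1.06355828e-03, -1.63148968e-03, -2.76589100e-05,
       -8.05235671e-04, -8.11239750e-04,  1.66128944e-04]), 'effort': array([ 2.70693754e-04, -5.69524491e+01, -5.81665456e+00, -2.80937183e+01,
        1.06783805e-02,  1.19690609e-02, -9.03068873e-07]), 'tool_pos': array([ 186.71768856, -621.81808129,  192.75237148]), 'tool_rot': array([-3.13967550e+00, -7.67450510e-05,  2.91837049e-01]), 'wrist_force': array([0.36313437, 0.28084983, 0.30769467]), 'moment': array([-0.03081327, -0.01345718, -0.03351735]), 'grasp_force': 0.0, 'width': 85.56642820267149} 18.700000000000003
squeeze [([358.0, 187.0, 379.0, 229.0], 0.97, [459.0, -208.0, 10.0]), ([367.0, 243.0, 391.0, 289.0], 0.81, [282.0, -229.0, 10.0]), ([342.0, 144.0, 356.0, 166.0], 0.35, [628.0, -154.0, 10.0])]
tin [([62.0, 232.0, 100.0, 267.0], 0.89, [358.0, 683.0, 10.0]), ([207.0, 209.0, 252.0, 227.0], 0.66, [441.0, 224.0, 10.0]), ([204.0, 252.0, 237.0, 292.0], 0.57, [277.0, 255.0, 10.0]), ([170.0, 150.0, 200.0, 177.0], 0.17, [616.0, 358.0, 10.0])]
pad_blue [([284.0, 147.0, 306.0, 162.0], 0.64, [634.0, 15.0, 10.0])]
pad_orange [([260.0, 146.0, 274.0, 161.0], 0.8, [641.0, 102.0, 10.0])]
lane [([220.0, 135.0, 369.0, 172.0], 0.69, [639.0, 16.0, 10.0]), ([208.0, 210.0, 250.0, 227.0], 0.58, [441.0, 225.0, 10.0])]
jar [([342.0, 142.0, 358.0, 164.0], 0.75, [634.0, -158.0, 10.0])]
can [([226.0, 135.0, 247.0, 158.0], 0.82, [667.0, 196.0, 10.0]), ([358.0, 185.0, 383.0, 229.0], 0.5, [464.0, -213.0, 10.0]), ([339.0, 142.0, 360.0, 164.0], 0.36, [633.0, -156.0, 10.0])]
flask [([314.0, 143.0, 333.0, 161.0], 0.75, [639.0, -76.0, 10.0]), ([162.0, 214.0, 207.0, 269.0], 0.43, [373.0, 363.0, 10.0])]
```

View pics/top.png

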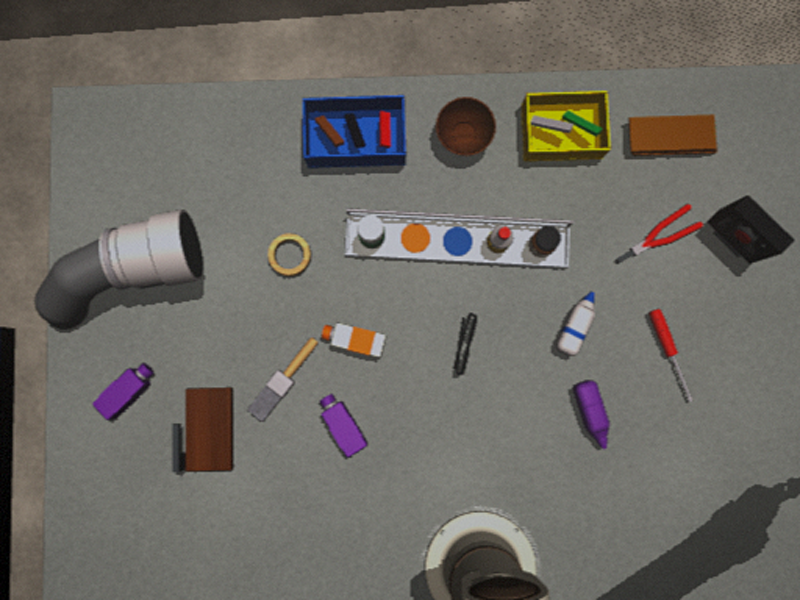

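View pics/scene.png

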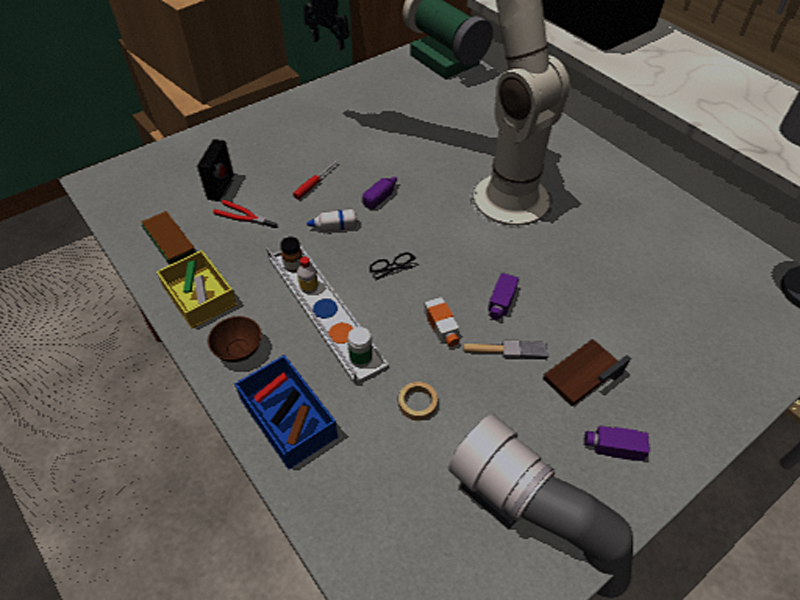

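The top view shows the blue-banded bottle at about (577,325), nozzle up and to the right. The orange tin is at (355,341) with its cap to the left, and the discs are at orange (415,238) and blue (457,241). The purple look-alikes stay out of it. Next I'll measure by colour and check an arm model for reach.

```bash
cat > m.py <<'E'
from h import *
S=dict(np.load("top.npz")); C=dict(np.load("scene.npz"))
def blob(s,lo,hi,win):
    h=cv2.cvtColor(s["frame"],cv2.COLOR_BGR2HSV); m=cv2.inRange(h,np.array(lo),np.array(hi))
    k=np.zeros_like(m);x0,y0,x1,y1=win;k[y0:y1,x0:x1]=m[y0:y1,x0:x1]
    ys,xs=np.nonzero(k); return np.array([xs.mean(),ys.mean()]),len(xs),(xs.min(),ys.min(),xs.max(),ys.max()),np.c_[xs,ys]
O=((5,120,60),(22,255,255));B=((100,120,40),(120,255,255))
W=((0,0,110),(179,70,255))
if __name__=="__main__":
    print([a for a in dir(env) if a[0]!="_"])
    for n,c,w,z in[("padO",O,(250,140,280,165),6),("padB",B,(280,140,308,168),6),("nozzle",B,(370,180,390,195),18),("band",B,(355,195,385,220),40),("cap",O,(203,205,215,222),25),("bandO",O,(218,205,250,232),42)]:
        p,k,bb,_=blob(S,*c,w);print(n,p.round(1),k,bb,at(S,p,z).round(1))
    for n,w,z in[("sq",(352,184,386,232),22),("tin",(202,203,254,234),21)]:
        h=cv2.cvtColor(S["frame"],cv2.COLOR_BGR2HSV)
        m=(cv2.inRange(h,*map(np.array,W))|cv2.inRange(h,*map(np.array,O))|cv2.inRange(h,*map(np.array,B)))
        h2=np.zeros_like(m);h2[w[1]:w[3],w[0]:w[2]]=m[w[1]:w[3],w[0]:w[2]]
        cs=max(cv2.findContours(h2,0,2)[0],key=cv2.contourArea);r=cv2.minAreaRect(cs);print(n,r,[at(S,q,z).round().tolist() for q in cv2.boxPoints(r)], at(S,r[0],z))
    # xArm7-like FK
from scipy.spatial.transform import Rotation as Ro
from scipy.optimize import least_squares
def fk(q,tool):
    T=np.eye(4)
    for th,(a,al,d) in zip(q,[(0,0,267),(0,-np.pi/2,0),(0,np.pi/2,293),(52.5,np.pi/2,0),(77.5,np.pi/2,342.5),(0,np.pi/2,0),(76,-np.pi/2,97)]):
        ca,sa,c,s=np.cos(al),np.sin(al),np.cos(th),np.sin(th)
        T=T@np.array([[c,-s,0,a],[s*ca,c*ca,-sa,-d*sa],[s*sa,c*sa,ca,d*ca],[0,0,0,1]])
    return T@np.array([[1,0,0,0],[0,1,0,0],[0,0,1,tool],[0,0,0,1.]])
if __name__=="__main__":
    T=fk([1.542,.501,-.427,1.55,.221,1.138,-.21],0);print(T.round(3),Ro.from_matrix(T[:3,:3]).as_euler("xyz"))
E
python3 m.py
```

```text
['IKError', 'hand_in', 'search_frame', 'sense', 'snapshot', 'tcp_to_grasp']
padO [265.5 151.8] 268 (np.int64(257), np.int64(143), np.int64(274), np.int64(161)) [646.3 105.9   6. ]
padB [292.4 154. ] 263 (np.int64(284), np.int64(145), np.int64(301), np.int64(163)) [636.8  21.6   6. ]
nozzle [377.1 189.9] 27 (np.int64(374), np.int64(187), np.int64(379), np.int64(193)) [ 515.  -234.1   18. ]
band [367.  212.6] 44 (np.int64(360), np.int64(209), np.int64(373), np.int64(216)) [ 444.6 -193.8   40. ]
cap [208.6 212.2] 48 (np.int64(206), np.int64(208), np.int64(212), np.int64(217)) [460.2 286.   25. ]
bandO [230.9 217.9] 228 (np.int64(222), np.int64(209), np.int64(239), np.int64(227)) [440.1 217.4  42. ]
sq ((368.5, 207.49998474121094), (46.99999237060547, 32.99999237060547), 90.0) [[535.0, -157.0, 22.0], [532.0, -258.0, 22.0], [388.0, -250.0, 22.0], [391.0, -150.0, 22.0]] [ 461.06793964 -203.7673461    22.        ]
tin ((227.5, 218.0), (30.0, 51.0), 90.0) [[489.0, 306.0, 21.0], [485.0, 149.0, 21.0], [393.0, 152.0, 21.0], [397.0, 308.0, 21.0]] [441.08269003 228.92514285  21.        ]
[[ 2.96000e-01  9.55000e-01 -1.60000e-02  2.13844e+02]
 [ 9.54000e-01 -2.96000e-01 -3.70000e-02  5.48856e+02]
 [-4.00000e-02 -5.00000e-03 -9.99000e-01  3.12391e+02]
 [ 0.00000e+00  0.00000e+00  0.00000e+00  1.00000e+00]] [-3.13702511  0.0398654   1.27028164]
```

>>> drive_tool([
  [0.63,-0.54,0,0,0,0],
  [0.63,-0.54,0,0,0,0],
  [0.63,-0.54,0,0,0,0],
  [0.63,-0.54,0,0,0,0],
  [0.63,-0.54,0,0,0,0],
], gripper=1, newtons=40)

```text
clock: 0.92
tool_pos: [254.7, -516.8, 193.9]
tool_rot: [3.141, -0.0, 0.292]
wrist_force: [0.5, 1.0, 0.3]
width: 85.2
grasp_force: 0.0
```

```bash
cat > log.py <<'E'
from h import *
s=env.sense()
open("log.txt","a").write(" ".join(map(str,[*s["joint_pos"],*s["tool_pos"],*s["tool_rot"]]))+"\n")
print(s["joint_pos"].round(2),s["tool_pos"].round(1),s["tool_rot"].round(3),s["clock"])
E
python3 log.py
```

```text
[ 1.44  0.37 -0.48  1.74  0.19  1.07 -0.38] [ 254.7 -516.8  193.9] [ 3.141 -0.     0.292] 0.9167
```

>>> drive_tool([
  [0.63,-0.54,0,0,0,0],
  [0.63,-0.54,0,0,0,0],
  [0.63,-0.54,0,0,0,0],
  [0.63,-0.54,0,0,0,0],
  [0.63,-0.54,0,0,0,0],
])

```text
clock: 1.33
tool_pos: [322.0, -412.0, 194.0]
tool_rot: [3.141, -0.0, 0.292]
wrist_force: [0.2, -0.5, 0.7]
width: 85.2
grasp_force: 0.0
```

```bash
python3 log.py
```

```text
[ 1.31  0.28 -0.54  1.87  0.17  1.04 -0.57] [ 322. -412.  194.] [ 3.141 -0.     0.292] 1.3333
```

>>> drive_tool([
  [0.63,-0.54,0,0,0,0],
  [0.63,-0.54,0,0,0,0],
  [0.63,-0.54,0,0,0,0],
  [0.63,-0.54,0,0,0,0],
  [0.63,-0.54,0,0,0,0],
])

```text
clock: 1.75
tool_pos: [389.2, -307.2, 194.1]
tool_rot: [3.141, -0.0, 0.292]
wrist_force: [-0.1, -0.9, 0.6]
width: 85.3
grasp_force: 0.0
```

```bash
python3 log.py
```

```text
[ 1.15  0.24 -0.61  1.93  0.16  1.02 -0.81] [ 389.2 -307.2  194.1] [ 3.141 -0.     0.292] 1.75
```

>>> drive_tool([
  [0,0,0,0,0,1],
  [0,0,0,0,0,1],
  [0,0,0,0,0,1],
  [0,0,0,0,0,1],
  [0,0,0,0,0,1],
])

```text
clock: 2.17
tool_pos: [388.8, -308.2, 194.0]
tool_rot: [3.141, -0.0, -0.314]
wrist_force: [-0.2, 0.4, 0.8]
width: 85.4
grasp_force: 0.0
```

```bash
python3 log.py
```

```text
[ 1.07  0.23 -0.52  1.93  0.13  1.02 -1.39] [ 388.8 -308.2  194. ] [ 3.141 -0.    -0.314] 2.1667
```

>>> drive_tool([
  [0,0,0,0,0,0.9],
  [0,0,0,0,0,0.9],
  [0,0,0,0,0,0],
])

```text
clock: 2.42
tool_pos: [388.7, -308.2, 194.0]
tool_rot: [3.141, -0.0, -0.528]
wrist_force: [0.7, 0.1, -0.2]
width: 85.4
grasp_force: 0.0
```

```bash
python3 log.py
```

```text
[ 1.05  0.23 -0.49  1.93  0.13  1.02 -1.6 ] [ 388.7 -308.2  194. ] [ 3.141 -0.    -0.528] 2.4167
```

>>> drive_tool([
  [0.04,-0.85,0,0,0,0],
  [0.04,-0.85,0,0,0,0],
  [0.04,-0.85,0,0,0,0],
  [0.04,-0.85,0,0,0,0],
  [0.04,-0.85,0,0,0,0],
])

```text
clock: 2.83
tool_pos: [458.2, -199.9, 194.1]
tool_rot: [3.141, -0.001, -0.521]
wrist_force: [0.5, -0.6, -0.5]
width: 85.6
grasp_force: 0.0
```

```bash
python3 log.py; cat > fit.py <<'E'
import numpy as np
from scipy.spatial.transform import Rotation as Ro
from scipy.optimize import least_squares
SG=np.array([-1,1,-1,1,-1,1,-1])
def fk(q,p):
    T=np.eye(4); q=SG*np.array(q)+np.r_[p[0],p[9:14],p[1]]
    for th,(a,al,d) in zip(q,[(0,0,p[2]),(0,-np.pi/2,0),(0,np.pi/2,p[3]),(p[4],np.pi/2,0),(p[5],np.pi/2,p[6]),(0,np.pi/2,0),(p[7],-np.pi/2,p[8])]):
        ca,sa,c,s=np.cos(al),np.sin(al),np.cos(th),np.sin(th)
        T=T@np.array([[c,-s,0,a],[s*ca,c*ca,-sa,-d*sa],[s*sa,c*sa,ca,d*ca],[0,0,0,1]])
    return T
P0=np.r_[0,np.pi/2,267,293,52.5,77.5,342.5,76,270,0,0,0,0,0]
LO=np.array([-2.88,-.31,-1.54,.2,-1.41,.19,-2.57])+.03;HI=np.array([2.88,2.03,1.56,2.42,4.55,2.02,2.57])-.03
def fit(lam=.02):
    D=np.loadtxt("log.txt")
    def f(p):
        r=[]
        for d in D:
            T=fk(d[:7],p); R=Ro.from_euler("xyz",d[10:]).as_matrix()
            r+=[*(T[:3,3]-d[7:10]),*300*(Ro.from_matrix(T[:3,:3].T@R).as_rotvec())]
        return np.r_[r,lam*(p-P0)*np.r_[100,100,np.ones(7),300*np.ones(5)]]
    s=least_squares(f,P0); r=s.fun[:6*len(D)]
    return s.x,np.abs(r).max()
def ik(p,X,R,q0,lo=LO,hi=HI):
    f=lambda q:(lambda T:np.r_[T[:3,3]-X,300*Ro.from_matrix(T[:3,:3].T@R).as_rotvec(),.02*(q-q0)])(fk(q,p))
    s=least_squares(f,np.clip(q0,lo+.01,hi-.01),bounds=(lo,hi)); return s.x,np.abs(s.fun[:6]).max()
E
cat > t.py <<'E'
from fit import *
p,e=fit();print(p.round(3),e)
D=np.loadtxt("log.txt");q0=D[-1,:7]
for a in (0,15,30,40):
  a=np.radians(a)
  for nm,G,yaw in(("B",(637,21,75),0),("O",(646,106,75),0),("O",(646,106,75),.4),("B",(637,21,180),0)):
    z=np.array([np.cos(a)*np.cos(yaw),np.cos(a)*np.sin(yaw),-np.sin(a)]); y=np.array([np.sin(yaw),-np.cos(yaw),0]); x=np.cross(y,z)
    R=np.c_[x,y,z]; q,er=ik(p,np.array(G)+18.7*z,R,q0); print(round(np.degrees(a)),nm,yaw,q.round(2),round(er,1))
E
python3 t.py
python3 - <<'E'
from h import *
s=env.snapshot("wrist");np.savez("w1.npz",**{k:s[k] for k in("frame","mtx","R","t")})
cv2.imwrite("pics/w1.png",s["frame"]);print(s["mtx"],s["R"],s["t"])
for n in["squeeze"]:print([(np.round(d["box"]),d["p"]) for d in env.search_frame(s,n)])
E
```

```text
[ 0.86  0.24 -0.57  1.92  0.15  1.02 -1.88] [ 458.2 -199.9  194.1] [ 3.141e+00 -1.000e-03 -5.210e-01] 2.8333
[-2.26300e+00  7.56300e+00  3.11253e+02 -3.50266e+02  2.54622e+02
  5.94993e+02  1.65783e+02  4.62120e+01  1.70671e+02 -5.83000e-01
  2.08900e+00 -4.93000e-01 -2.81500e+00 -2.15000e+00] 2.3180548218008425
0 B 0 [-0.06 -0.28 -0.03  1.98 -1.38  1.99 -0.84] 169.6
0 O 0 [-0.23 -0.28  0.02  1.93 -1.38  1.99 -0.9 ] 168.4
0 O 0.4 [ 1.49 -0.22 -1.51  1.87 -1.38  1.36  0.68] 106.2
0 B 0 [-0.14 -0.28  0.12  2.03 -1.38  1.99 -0.9 ] 126.0
15 B 0 [-0.01 -0.28 -0.1   1.96 -1.38  1.99 -0.79] 110.5
15 O 0 [-0.19 -0.28 -0.04  1.91 -1.38  1.99 -0.87] 107.6
15 O 0.4 [ 1.39 -0.16 -1.51  1.89 -1.38  1.66  0.49] 68.2
15 B 0 [-0.01 -0.2  -0.04  2.02 -1.38  1.99 -0.75] 72.5
30 B 0 [ 0.4  -0.11 -0.51  1.94 -1.38  1.99 -0.44] 60.8
30 O 0 [-0.14 -0.28 -0.11  1.9  -1.38  1.99 -0.84] 46.8
30 O 0.4 [ 1.32 -0.14 -1.51  1.89 -1.38  1.89  0.4 ] 33.6
30 B 0 [ 0.5  -0.   -0.58  2.   -1.38  1.99 -0.35] 21.7
40 B 0 [ 0.54 -0.1  -0.64  1.93 -1.38  1.99 -0.35] 19.9
40 O 0 [ 0.03 -0.19 -0.28  1.89 -1.38  1.99 -0.68] 12.6
40 O 0.4 [ 1.24 -0.12 -1.45  1.89 -1.38  1.99  0.34] 5.8
40 B 0 [ 0.62  0.17 -0.79  1.92 -0.02  1.99 -1.61] 0.0
[[297.31863964   0.         259.85962384]
 [  0.         297.31863964 182.79718809]
 [  0.           0.           1.        ]] [[-0.49839106 -0.86695177  0.00098778]
 [-0.83258595  0.47895192  0.27821878]
 [-0.24167536  0.13783934 -0.96051722]] [ 55.0243161  440.32414124 516.49708769]
[(array([242.,  93., 287., 205.]), 0.78), (array([300., 211., 348., 280.]), 0.56), (array([355.,  70., 444., 172.]), 0.25)]
```

View pics/w1.png

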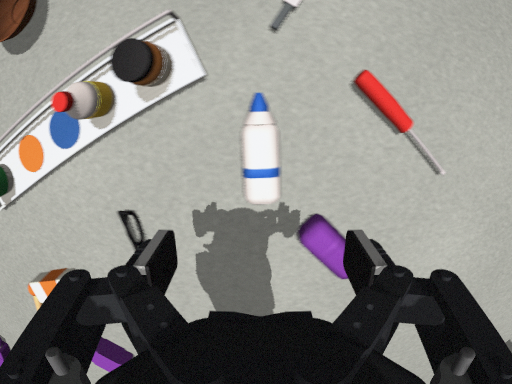

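```bash
cat > fit.py <<'E'
import numpy as np, itertools
from scipy.spatial.transform import Rotation as Ro
from scipy.optimize import least_squares
Rz=lambda t:np.array([[np.cos(t),-np.sin(t),0],[np.sin(t),np.cos(t),0],[0,0,1]])
Ry=lambda t:np.array([[np.cos(t),0,np.sin(t)],[0,1,0],[-np.sin(t),0,np.cos(t)]])
def fk(q,p,sg):
    # p: o1,o7,d1,d3,d5,d7,a1,a3,a5,a7
    R=Rz(sg[0]*q[0]+p[0]);X=R@[p[6],0,p[2]]
    R=R@Ry(q[1]);R=R@Rz(sg[1]*q[2]);X=X+R@[p[7],0,p[3]]
    R=R@Ry(q[3]);R=R@Rz(sg[2]*q[4]);X=X+R@[p[8],0,p[4]]
    R=R@Ry(q[5]);X=X+R@[p[9],0,p[5]];R=R@Rz(sg[3]*q[6]+p[1])
    return X,R
P0=np.r_[0,0,300,320,320,280,0,0,0,0]
LO=np.array([-2.88,-.31,-1.54,.2,-1.41,.19,-2.57])+.03;HI=np.array([2.88,2.03,1.56,2.42,4.55,2.02,2.57])-.03
def fit(lam=.003):
    D=np.loadtxt("log.txt");best=None
    for sg in itertools.product((1,-1),repeat=4):
      for o1 in(0,1.57,-1.57,3.14):
       for o7 in (0,1.57,-1.57,3.14):
        def f(p):
            r=[]
            for d in D:
                X,R=fk(d[:7],p,sg);r+=[*(X-d[7:10]),*300*Ro.from_matrix(R.T@Ro.from_euler("xyz",d[10:]).as_matrix()).as_rotvec()]
            return np.r_[r,lam*(p-P0)]
        s=least_squares(f,np.r_[o1,o7,P0[2:]],max_nfev=60)
        if best is None or s.cost<best[0]: best=(s.cost,s.x,sg,np.abs(s.fun[:6*len(D)]).max())
    return best[1:]
def ik(p,sg,X,R,q0,lo=LO,hi=HI):
    def f(q):
        x,r=fk(q,p,sg);return np.r_[x-X,300*Ro.from_matrix(r.T@R).as_rotvec(),.02*(q-q0)]
    s=least_squares(f,np.clip(q0,lo+.01,hi-.01),bounds=(lo,hi)); return s.x,np.abs(s.fun[:6]).max()
E
cat > t.py <<'E'
from fit import *
p,sg,e=fit();print(p.round(2),sg,e);np.savez("model.npz",p=p,sg=sg)
D=np.loadtxt("log.txt");q0=D[-1,:7]
for a in (0,15,30,40):
  a=np.radians(a)
  for nm,G,yaw in(("B",(637,21,75),0),("B",(637,21,75),-.3),("O",(646,106,75),0),("O",(646,106,75),.4),("B",(637,21,180),0)):
    z=np.array([np.cos(a)*np.cos(yaw),np.cos(a)*np.sin(yaw),-np.sin(a)]); y=np.array([np.sin(yaw),-np.cos(yaw),0]); x=np.cross(y,z)
    R=np.c_[x,y,z]; q,er=ik(p,sg,np.array(G)+18.7*z,R,q0); print(round(np.degrees(a)),nm,yaw,q.round(2),round(er,1))
E
time python3 t.py
python3 - <<'E'
from h import *
s=np.load("w1.npz")
def wat(px,z):
    K=s["mtx"];v=np.array([px[0]-K[0,2],px[1]-K[1,2]])/K[0,0];r=np.hypot(*v)
    d=s["R"].T@np.r_[np.sin(r)*v/r,np.cos(r)];c=-s["R"].T@s["t"];return c+d*(z-c[2])/d[2]
h=cv2.cvtColor(s["frame"],cv2.COLOR_BGR2HSV)
b=cv2.inRange(h,(100,120,40),(120,255,255))
for n,w,z in(("noz",(246,90,275,114),22),("band",(240,163,285,182),44)):
    ys,xs=np.nonzero(b[w[1]:w[3],w[0]:w[2]]);print(n,xs.min()+w[0],xs.max()+w[0],ys.min()+w[1],ys.max()+w[1],wat((xs.mean()+w[0],ys.mean()+w[1]),z))
print("tip",wat((259,93),22),"base bottom",wat((262,205),0),wat((262,205),44),"sides row 150",[wat((x,150),44).round(1) for x in(242,281)])
print("top row profile",s["frame"][145,236:290].max(1).tolist(),s["frame"][180:212,262].max(1).tolist())
E
```

```text
[-5.0000e-02  1.5200e+00  3.3566e+02  4.5533e+02  4.2355e+02  2.2756e+02
  1.5310e+01 -3.1280e+01  1.6620e+02 -1.4940e+02] (-1, -1, -1, -1) 0.557326158584317
0 B 0 [ 1.29  2.   -1.4   2.22  3.02  0.82 -2.54] 84.9
0 B -0.3 [-1.34  2.    1.49  1.77 -1.38  0.22 -2.23] 98.0
0 O 0 [-1.44  2.    1.52  1.72 -1.38  0.22 -2.21] 137.0
0 O 0.4 [ 1.08  2.   -1.1   1.76 -1.38  0.49  1.87] 79.5
0 B 0 [ 1.29  2.   -1.51  2.33  3.04  0.93 -2.54] 56.3
15 B 0 [ 1.28  2.   -1.43  2.26  2.89  0.99 -2.54] 49.6
15 B -0.3 [-1.33  2.    1.44  1.75 -1.38  0.22 -2.19] 98.5
15 O 0 [-1.43  2.    1.47  1.69 -1.38  0.22 -2.15] 137.0
15 O 0.4 [ 1.07  2.   -1.4   2.09  2.89  0.67 -2.54] 25.1
15 B 0 [ 1.3   2.   -1.51  2.38  2.94  1.08 -2.54] 46.2
30 B 0 [ 1.26  2.   -1.51  2.3   2.71  1.2  -2.54] 22.4
30 B -0.3 [-1.12  1.45  1.19  1.75 -1.38  0.22 -1.56] 92.9
30 O 0 [-0.8   0.97  0.59  1.61  0.31  0.22 -2.54] 121.2
30 O 0.4 [ 1.06  1.91 -1.44  2.16  2.69  0.87 -2.54] 0.0
30 B 0 [ 0.34  0.63 -0.54  1.81  1.13  0.22 -2.54] 115.6
40 B 0 [ 0.24  0.84 -0.43  1.73  1.13  0.22 -2.54] 107.4
40 B -0.3 [-0.74  1.    0.66  1.
[... 344 characters left out ...]
-237.33678672   22.        ] base bottom [ 396.5952352  -167.83202903    0.        ] [ 410.99642399 -175.67127355   44.        ] sides row 150 [array([ 479.2, -188.8,   44. ]), array([ 457.4, -226.8,   44. ])]
top row profile [183, 185, 185, 179, 171, 177, 189, 197, 216, 228, 236, 240, 242, 244, 244, 245, 247, 247, 247, 248, 247, 247, 247, 247, 247, 247, 248, 247, 246, 245, 246, 246, 246, 245, 243, 241, 241, 238, 231, 222, 203, 187, 177, 166, 165, 171, 176, 179, 180, 179, 180, 181, 182, 178] [246, 246, 246, 245, 246, 245, 245, 245, 245, 245, 245, 245, 245, 246, 245, 245, 245, 245, 241, 243, 239, 230, 219, 212, 174, 174, 183, 181, 183, 183, 180, 127]
real	0m50.158s
user	0m50.679s
sys	0m0.048s
```

```bash
cat > t2.py <<'E'
from fit import *
D=np.loadtxt("log.txt");sg=(-1,)*4
def fit2(w):
    def f(p):
        r=[]
        for d in D:
            X,R=fk(d[:7],p,sg);r+=[*(X-d[7:10]),*300*Ro.from_matrix(R.T@Ro.from_euler("xyz",d[10:]).as_matrix()).as_rotvec()]
        return np.r_[r,.003*(p-P0)[:6],w*p[6:]]
    s=least_squares(f,np.r_[-.05,1.5,P0[2:]]);return s.x,np.abs(s.fun[:6*len(D)]).max()
for w in(.3,.1,.03,.01):
    p,e=fit2(w);print(w,p.round(3),e)
p,e=fit2(.1);np.savez("model.npz",p=p)
rng=np.random.default_rng(0);q0=D[-1,:7]
st=[q0]+[rng.uniform(LO,HI) for _ in range(12)]
for a in (0,20,40):
  a=np.radians(a)
  for nm,G in(("B",(637,21,75)),("O",(646,106,75))):
   for yaw in(-.5,0,.5):
    for fl in(1,-1):
     z=np.array([np.cos(a)*np.cos(yaw),np.cos(a)*np.sin(yaw),-np.sin(a)]); y=fl*np.array([np.sin(yaw),-np.cos(yaw),0]); x=np.cross(y,z)
     R=np.c_[x,y,z]; c=[ik(p,sg,np.array(G)+18.7*z,R,q) for q in st]
     c=[q for q,er in c if er<1]
     if c:
        q=min(c,key=lambda q:np.abs(q-q0)[:6].max());print(round(np.degrees(a)),nm,yaw,fl,len(c),q.round(2))
E
timeout 500 python3 t2.py
```

```text
0.3 [-4.20000e-02  1.52800e+00  2.68380e+02  5.11059e+02  4.61016e+02
  3.29760e+02  3.14400e+00 -3.05000e-01  6.26000e-01  3.31000e-01] 2.268592696696743
0.1 [-3.60000e-02  1.53500e+00  2.59253e+02  5.07550e+02  4.60276e+02
  3.14463e+02  1.00760e+01 -1.67700e+00  4.68000e+00  1.74000e+00] 1.491146576339986
0.03 [-3.60000e-02  1.53400e+00  2.75635e+02  4.95558e+02  4.77911e+02
  2.84302e+02  1.25570e+01  1.56000e+00  3.40570e+01  4.34200e+00] 1.2116804657650277
0.01 [-4.40000e-02  1.52700e+00  3.17808e+02  4.72188e+02  4.95641e+02
  2.37571e+02  1.16810e+01  2.55700e+00  1.00567e+02 -2.00120e+01] 0.7926316187932798
0 B -0.5 1 3 [-0.9   1.11  0.5   2.2   2.09  1.23  1.22]
0 B -0.5 -1 6 [-0.98  1.16  0.59  2.2   2.08  1.14 -1.97]
0 B 0 1 4 [-0.8   1.3   0.73  2.34  2.74  1.62  0.75]
0 B 0 -1 5 [-0.73  1.24  0.66  2.34  2.78  1.65 -2.31]
0 B 0.5 1 3 [-0.82  1.98  1.29  2.22  2.63  1.99 -0.08]
0 B 0.5 -1 4 [ 1.37  2.   -1.3   2.23  3.49  0.37  0.13]
0 O -0.5 1 3 [-1.07  1.12  0.53  2.09  1.9   1.12  1.38]
0 O -0.5 -1 6 [-0.69  1.01  0.09  2.09  2.03  1.49 -1.6 ]
0 O 0 1 4 [-1.01  1.27  
[... 869 characters left out ...]
5  0.83  0.54]
40 B -0.5 1 3 [ 0.09  0.63 -0.53  2.18  1.98  0.91  2.17]
40 B -0.5 -1 8 [-0.05  0.59 -0.35  2.19  1.98  0.81 -1.02]
40 B 0 1 3 [ 0.25  0.56 -0.41  2.3   2.8   0.6   1.94]
40 B 0 -1 6 [ 0.91  1.33 -1.45  2.29  2.37  1.22 -0.07]
40 B 0.5 1 6 [ 1.14  1.43 -1.51  2.2   2.1   0.73 -2.43]
40 B 0.5 -1 4 [ 1.14  1.43 -1.51  2.2   2.1   0.73  0.71]
40 O -0.5 1 3 [ 0.01  0.71 -0.65  2.09  1.85  1.05  2.24]
40 O -0.5 -1 7 [-0.6   0.61  0.13  2.09  1.74  0.62 -1.04]
40 O 0 1 3 [ 0.04  0.58 -0.41  2.25  2.54  0.64  2.04]
40 O 0 -1 6 [ 0.67  1.2  -1.35  2.24  2.33  1.24 -0.28]
40 O 0.5 1 2 [ 0.71  0.81 -0.95  2.21  2.88  0.39  2.54]
40 O 0.5 -1 4 [ 0.94  1.43 -1.51  2.2   2.22  0.85  0.5 ]
```

```bash
cat > plan.py <<'E'
from fit import *
from scipy.spatial.transform import Slerp
import sys
p=np.load("model.npz")["p"];sg=(-1,)*4;D=np.loadtxt("log.txt")
def rot(bx,bz_dir,a,fl):
    # bottle axis bx, side dir s: tool z = cos a*s - sin a*bx ; tool y = fl*(bx x s)-ish
    z=np.cos(a)*bz_dir-np.sin(a)*bx; y=fl*np.cross(bx,bz_dir); return np.c_[np.cross(y,z),y,z]
def seg(q,A,B,n):
    S=Slerp([0,1],Ro.from_matrix([A[1],B[1]]))
    for t in np.linspace(0,1,n+1)[1:]:
        R=S(t).as_matrix();X=A[0]+(B[0]-A[0])*t
        q,e=ik(p,sg,X+18.7*R[:,2],R,q)
        if e>2: return q,(t,e)
    return q,None
def run(o,th,G,a,fl,yaw,q,cur,off=10):
    a=np.radians(a);u=np.array([np.cos(th),np.sin(th),0]);Z=np.array([0,0,1.])
    L=rot(u,-Z,a,fl);g=np.array(o)+off*u
    way=[(cur,(g+100*Z,L))]
    way.append((way[-1][1],(g,L)));way.append(((g,L),(g+200*Z,L)))
    Rup=rot(Z,u,a,fl);up=(g+200*Z,Rup);way.append((way[-1][1],up))
    d=np.array([np.cos(yaw),np.sin(yaw),0]);F=rot(Z,d,a,fl);Gp=np.array([G[0],G[1],61+off+0.])
    dy=(yaw-th+np.pi)%(2*np.pi)-np.pi
    M=Ro.from_rotvec([0,0,dy/2]).as_matrix()@Rup;mid=((up[0]+Gp+120*Z)/2,M);mid[0][2]=max(mid[0][2],220)
    way+=[(up,mid),(mid,(Gp+140*Z,F)),((Gp+140*Z,F),(Gp,F))]
    qs=[]
    for i,(A,B) in enumerate(way):
        q,bad=seg(q,A,B,6)
        if bad: return i,bad,q
        qs.append(q)
    return len(way),qs,q
if __name__=="__main__":
    q0=D[-1,:7];Rc=Ro.from_euler("xyz",D[-1,10:]).as_matrix();cur=(D[-1,7:10]-18.7*Rc[:,2],Rc)
    for nm,o,th,G in(("sq",(457,-200,25),-.493,(637,21)),("tin",(444,232,25),1.287,(646,106))):
      for a in(0,25,40):
        for fl in(1,-1):
          res={}
          for yd in range(-180,180,30):
            r=run(o,th,G,a,fl,np.radians(yd),q0,cur)
            res[yd]=r[0]
            if r[0]==7:print("OK",nm,a,fl,yd,np.min(np.minimum(np.array(r[1])-LO,HI-np.array(r[1])),0).round(2),r[1][-1].round(2),flush=True)
            if r[0]<4:res=(r[0],r[1]);break
          print(nm,a,fl,res,flush=True)
E
timeout 560 python3 plan.py
```

```text
sq 0 1 (0, (np.float64(0.6666666666666666), np.float64(43.997955212612965)))
sq 0 -1 (3, (np.float64(0.5), np.float64(20.57900323997601)))
sq 25 1 (0, (np.float64(0.6666666666666666), np.float64(86.60422693345643)))
sq 25 -1 (3, (np.float64(0.8333333333333333), np.float64(39.292631122407414)))
sq 40 1 (0, (np.float64(0.6666666666666666), np.float64(101.7357638148524)))
sq 40 -1 (3, (np.float64(1.0), np.float64(39.292630910065576)))
tin 0 1 (0, (np.float64(0.8333333333333333), np.float64(17.18750387253662)))
OK tin 0 -1 60 [1.72 0.46 0.13 0.02 0.14 0.   1.08] [ 1.07  1.54 -1.07  1.93 -1.02  0.51  1.19]
OK tin 0 -1 90 [1.75 0.54 0.13 0.02 0.14 0.   1.08] [ 0.81  1.39 -0.89  1.54 -0.6   1.15  0.7 ]
OK tin 0 -1 120 [1.75 0.53 0.13 0.02 0.14 0.   1.08] [ 0.55  1.47 -0.88  1.1  -0.36  1.72  0.52]
tin 0 -1 {-180: 5, -150: 5, -120: 4, -90: 4, -60: 4, -30: 4, 0: 4, 30: 4, 60: 7, 90: 7, 120: 7, 150: 5}
tin 25 1 (0, (np.float64(0.6666666666666666), np.float64(6.621551078759122)))
OK tin 25 -1 60 [1.76 0.77 0.05 0.06 0.64 0.   0.94] [ 1.    1.23 -1.12  1.99 -0.59  0.22  0.49]
OK tin 25 -1 90 [1.
[... 153 characters left out ...]
.24 -0.07  1.48  0.43]
tin 25 -1 {-180: 5, -150: 5, -120: 5, -90: 4, -60: 4, -30: 4, 0: 4, 30: 4, 60: 7, 90: 7, 120: 7, 150: 5}
tin 40 1 (0, (np.float64(0.6666666666666666), np.float64(21.21462443629664)))
OK tin 40 -1 60 [1.8  0.94 0.   0.14 1.16 0.02 0.9 ] [ 0.88  1.   -1.06  1.96 -0.04  0.24 -0.24]
OK tin 40 -1 90 [1.8  0.85 0.   0.14 1.16 0.12 0.9 ] [ 0.82  1.15 -1.11  1.66  0.12  0.83 -0.02]
OK tin 40 -1 120 [1.8  0.73 0.   0.14 1.16 0.12 0.9 ] [ 0.64  1.27 -1.14  1.33  0.26  1.37  0.22]
OK tin 40 -1 150 [1.8  0.65 0.   0.14 1.16 0.04 0.9 ] [ 0.42  1.35 -1.16  1.05  0.43  1.81  0.51]
tin 40 -1 {-180: 5, -150: 5, -120: 5, -90: 4, -60: 4, -30: 4, 0: 4, 30: 5, 60: 7, 90: 7, 120: 7, 150: 7}
```

```bash
cat > plan2.py <<'E'
from plan import *
def yawp(A,X1,R1,dy,n=3):
    out=[];X0,R0=A
    for i in range(1,n+1):
        R=Ro.from_rotvec([0,0,dy*i/n]).as_matrix()@R0; B=(X0+(X1-X0)*i/n,R); out.append((A,B)); A=B
    return out
Z=np.array([0,0,1.])
def head(o,th,a,fl,q,cur,off=10):
    u=np.array([np.cos(th),np.sin(th),0]);g=np.array(o)+off*u;L=rot(u,-Z,a,fl)
    Ldown=rot(u,-Z,0,fl); way=[]
    Xh=g+140*Z
    r0=np.arctan2(cur[1][1,0],cur[1][0,0]);r1=np.arctan2(Ldown[1,0],Ldown[0,0])
    best=None
    for dy in((r1-r0)%(2*np.pi),(r1-r0)%(2*np.pi)-2*np.pi):
        qq=q;ok=True
        for A,B in yawp(cur,Xh,None or cur[1],dy,4)+[((Xh,Ldown),(Xh,L)),((Xh,L),(g,L)),((g,L),(g+170*Z,L))]:
            qq,bad=seg(qq,A,B,3)
            if bad: ok=False;break
        if ok:
            best=(qq,dy,(g+170*Z,L));break
    return best
def tail(q,st,th,G,a,fl,yaw,dy,first,off=10):
    d=np.array([np.cos(yaw),np.sin(yaw),0]);F=rot(Z,d,a,fl);Gp=np.array([G[0],G[1],61+off+0.]);H=Gp+140*Z
    u=np.array([np.cos(th),np.sin(th),0])
    Xm=st[0]+.6*(H-st[0]);Xm[2]=220
    if first=="yaw":
        way=yawp(st,Xm,None,dy,3);way+=[(way[-1][1],(H,F))]
    else:
        up=(st[0]+30*Z,rot(Z,u,a,fl));way=[(st,up)]+yawp(up,H,None,dy,3)
    way+=[((H,F),(Gp,F))];qs=[]
    for i,(A,B) in enumerate(way):
        q,bad=seg(q,A,B,4)
        if bad:return None
        qs.append(q)
    return qs
if __name__=="__main__":
    q0=D[-1,:7];Rc=Ro.from_euler("xyz",D[-1,10:]).as_matrix();cur=(D[-1,7:10]-18.7*Rc[:,2],Rc)
    for nm,o,th,G in(("sq",(457,-200,25),-.493,(637,21)),("tin",(444,232,25),1.287,(646,106))):
      if nm not in sys.argv[1]: continue
      for ad in(25,40):
        a=np.radians(ad)
        for fl in(1,-1):
          h=head(o,th,a,fl,q0,cur)
          print(nm,ad,fl,"head",None if h is None else(h[0].round(2),round(h[1],2)),flush=True)
          if h is None: continue
          for yd in range(-180,180,30):
            yaw=np.radians(yd)
            for first in("yaw","tip"):
             b=(yaw-th)%(2*np.pi)
             for dy in(b,b-2*np.pi):
              if abs(dy)>4.5: continue
              r=tail(h[0],h[2],th,G,a,fl,yaw,dy,first)
              if r is not None:
                r=np.array(r);print(" OK",yd,first,round(dy,2),"margin",np.minimum(r-LO,HI-r).min(0).round(2),r[-1].round(2),flush=True)
E
(timeout 570 python3 plan2.py sq > sq.out & timeout 570 python3 plan2.py tin > tin.out & wait); cat sq.out tin.out
```

```text
sq 25 1 head (array([ 1.11,  0.79, -1.15,  1.63,  0.49,  1.59,  0.92]), np.float64(3.17))
 OK -120 yaw -1.6 margin [1.74 0.73 0.42 0.54 1.32 0.   1.45] [-0.3   1.1  -0.1   1.17  0.73  1.86 -1.09]
 OK -90 yaw -1.08 margin [1.78 0.9  0.4  0.7  1.47 0.18 1.41] [-0.18  0.99 -0.44  1.54  1.22  1.71 -1.13]
 OK -60 yaw -0.55 margin [1.81 0.93 0.38 0.48 1.64 0.45 1.39] [-0.09  0.89 -0.57  1.91  1.65  1.53 -1.15]
 OK -30 yaw -0.03 margin [1.84 0.85 0.36 0.16 1.81 0.37 1.46] [ 0.21  0.9  -0.77  2.23  2.23  1.46 -1.08]
 OK 0 yaw 0.49 margin [1.87 0.73 0.02 0.02 1.66 0.23 1.47] [ 0.84  1.27 -1.19  2.37  2.86  1.28 -0.44]
 OK 30 yaw 1.02 margin [1.59 0.52 0.   0.13 1.78 0.13 1.09] [ 1.21  1.48 -1.34  2.26  2.74  0.5   0.28]
 OK 120 yaw -3.7 margin [1.61 0.46 0.43 0.3  0.53 0.   0.  ] [ 0.12  1.09  0.22  1.21 -0.84  1.86 -2.09]
sq 25 -1 head (array([ 0.76,  0.54, -0.53,  1.64,  0.17,  1.47, -1.88]), np.float64(0.03))
 OK 60 yaw 1.54 margin [1.6  0.57 0.02 0.45 1.67 0.16 0.91] [ 1.21  1.43 -1.31  1.94  0.41  0.38 -0.35]
 OK 90 yaw 2.06 margin [1.79 0.54 0.08 0.62 1.52 0.47 1.02] [ 1.04  1.46 -1.31 
[... 5127 characters left out ...]
94 0.   0.14 1.16 0.02 2.19] [ 0.88  1.   -1.06  1.96 -0.04  0.24 -0.24]
 OK 90 yaw 0.28 margin [1.95 0.72 0.1  0.73 1.66 0.25 1.21] [ 0.87  1.28 -1.27  1.66  0.38  0.87 -0.22]
 OK 90 tip 0.28 margin [1.8  0.85 0.   0.14 1.16 0.12 2.19] [ 0.82  1.15 -1.1   1.66  0.12  0.83 -0.02]
 OK 120 yaw 0.81 margin [2.17 0.65 0.15 0.58 1.66 0.29 1.31] [ 0.67  1.35 -1.26  1.33  0.38  1.39  0.13]
 OK 120 tip 0.81 margin [1.8  0.73 0.   0.14 1.16 0.12 2.19] [ 0.64  1.27 -1.14  1.33  0.25  1.36  0.22]
 OK 150 yaw 1.33 margin [2.43 0.64 0.26 0.35 1.72 0.03 1.4 ] [ 0.42  1.36 -1.18  1.05  0.44  1.82  0.5 ]
 OK 150 tip 1.33 margin [1.8  0.65 0.   0.14 1.16 0.04 2.03] [ 0.42  1.35 -1.16  1.05  0.43  1.81  0.51]
```

>>> drive_tool([
  [0,0,0,0,0,-1],
  [0,0,0,0,0,-1],
  [0,0,0,0,0,-1],
  [0,0,0,0,0,-1],
  [0,0,0,0,0,-1],
])

```text
clock: 3.35
tool_pos: [457.3, -201.5, 193.9]
tool_rot: [3.141, 0.0, 0.084]
wrist_force: [0.8, -0.3, 0.2]
width: 85.5
grasp_force: 0.0
```

>>> drive_tool([
  [0,0,0,0,0,-1],
  [0,0,0,0,0,-1],
  [0,0,0,0,0,-1],
  [0,0,0,0,0,-1],
  [0,0,0,0,0,-1],
])

```text
clock: 3.77
tool_pos: [457.3, -201.6, 193.9]
tool_rot: [3.141, 0.0, 0.684]
wrist_force: [-0.6, -0.3, -0.2]
width: 85.5
grasp_force: 0.0
```

>>> drive_tool([
  [0,0,0,0,0,-1],
  [0,0,0,0,0,-1],
  [0,0,0,0,0,-1],
  [0,0,0,0,0,-1],
  [0,0,0,0,0,-1],
])

```text
clock: 4.18
tool_pos: [457.3, -201.7, 193.9]
tool_rot: [3.141, 0.001, 1.284]
wrist_force: [-0.4, -0.3, -0.1]
width: 85.3
grasp_force: 0.0
```

>>> drive_tool([
  [0,0,0,0,0,-1],
  [0,0,0,0,0,-1],
  [0,0,0,0,0,-1],
  [0,0,0,0,0,-1],
  [0,0,0,0,0,-1],
])

```text
clock: 4.6
tool_pos: [457.3, -201.7, 193.9]
tool_rot: [-3.141, 0.001, 1.884]
wrist_force: [0.1, -0.6, -0.4]
width: 85.4
grasp_force: 0.0
```

>>> drive_tool([
  [0,0,0,0,0,-1],
  [0,0,0,0,0,-1],
  [0,0,0,0,0,-1],
  [0,0,0,0,0,-1],
  [0,0,0,0,0,-1],
])

```text
clock: 5.02
tool_pos: [457.2, -201.7, 193.9]
tool_rot: [-3.141, 0.0, 2.484]
wrist_force: [0.5, -0.8, 0.3]
width: 85.2
grasp_force: 0.0
```

>>> drive_tool([
  [0,0,0,0,0,-0.7],
  [0,0,0,0,0,-0.7],
  [0,0,0,0,0,0],
])

```text
clock: 5.27
tool_pos: [457.3, -201.6, 193.7]
tool_rot: [3.142, -0.0, 2.648]
wrist_force: [-0.4, 1.3, -0.5]
width: 85.4
grasp_force: 0.0
```

>>> drive_tool([
  [0,0,0,0,0.87,0],
  [0,0,0,0,0.87,0],
  [0,0,0,0,0.87,0],
  [0,0,0,0,0.87,0],
  [0,0,0,0,0.87,0],
])

```text
clock: 5.68
tool_pos: [458.0, -201.8, 194.1]
tool_rot: [-3.141, -0.526, 2.642]
wrist_force: [0.3, -0.3, 0.8]
width: 85.4
grasp_force: 0.0
```

```bash
python3 log.py
```

```text
[ 0.99  0.81 -0.98  1.45  0.42  1.7   1.04] [ 458.  -201.8  194.1] [-3.141 -0.526  2.642] 5.6833
```

>>> drive_tool([
  [-0.35,0,0.6,0,0,0],
  [-0.35,0,0.6,0,0,0],
  [-0.35,0,0.6,0,0,0],
  [-0.35,0,0.6,0,0,0],
  [-0.35,0,0.6,0,0,0],
])

```text
clock: 6.1
tool_pos: [458.1, -201.7, 88.3]
tool_rot: [-3.141, -0.522, 2.642]
wrist_force: [0.0, -0.2, 0.3]
width: 84.9
grasp_force: 0.0
```

>>> drive_tool([
  [-0.35,0,0.6,0,0,0],
  [-0.35,0,0.6,0,0,0],
  [-0.35,0,0.6,0,0,0],
  [-0.2,0,0.36,0,0,0],
  [0,0,0,0,0,0],
])

```text
clock: 6.52
tool_pos: [456.3, -201.3, 12.2]
tool_rot: [-3.14, -0.526, 2.642]
wrist_force: [-0.7, 1.5, -0.9]
width: 85.1
grasp_force: 0.0
```

```bash
python3 log.py; python3 - <<'E'
from h import *
s=env.snapshot("wrist");cv2.imwrite("pics/w2.png",s["frame"])
E
```

```text
[ 0.94  1.02 -0.87  1.53  0.56  1.45  1.01] [ 456.3 -201.3   12.2] [-3.14  -0.526  2.642] 6.5167
```

View pics/w2.png

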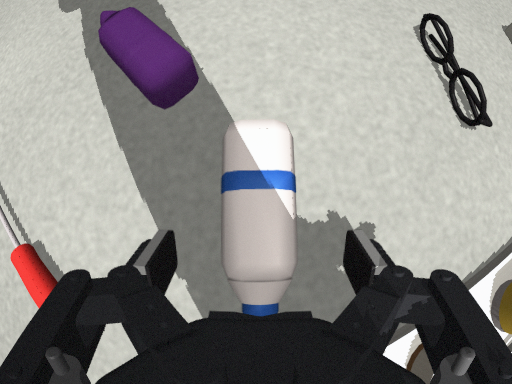

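The bottle is aligned and centred between the fingers: base at row 125, shoulder at row 280, columns 222–297. I'll lower a few mm and close.

>>> drive_tool([
  [-0.07,0,0.12,0,0,0],
  [0,0,0,0,0,0],
])

```text
clock: 6.73
tool_pos: [459.0, -201.5, 11.2]
tool_rot: [3.141, -0.521, 2.644]
wrist_force: [-0.4, -0.2, -0.5]
width: 85.5
grasp_force: 0.0
```

>>> drive_tool([
  [0,0,0,0,0,0],
  [0,0,0,0,0,0],
  [0,0,0,0,0,0],
  [0,0,0,0,0,0],
  [0,0,0,0,0,0],
], gripper=0, newtons=40)

```text
clock: 7.15
tool_pos: [459.0, -201.7, 11.6]
tool_rot: [-3.141, -0.521, 2.644]
wrist_force: [0.4, -1.5, 5.2]
width: 40.0
grasp_force: 39.6
```

>>> drive_tool([
  [0,0,0,0,0,0],
  [0,0,0,0,0,0],
  [0,0,0,0,0,0],
  [0,0,0,0,0,0],
  [0,0,0,0,0,0],
])

```text
clock: 7.57
tool_pos: [459.0, -201.7, 11.6]
tool_rot: [-3.141, -0.521, 2.644]
wrist_force: [0.8, -1.0, 5.0]
width: 39.8
grasp_force: 39.6
```

>>> drive_tool([
  [0.2,0,-0.35,0,0,0],
  [0.2,0,-0.35,0,0,0],
  [0.2,0,-0.35,0,0,0],
  [0.2,0,-0.35,0,0,0],
  [0.2,0,-0.35,0,0,0],
])

```text
clock: 7.98
tool_pos: [458.8, -201.3, 72.6]
tool_rot: [3.141, -0.521, 2.644]
wrist_force: [0.9, 0.1, -2.1]
width: 38.4
grasp_force: 40.3
```

>>> drive_tool([
  [0.35,0,-0.6,0,0,0],
  [0.35,0,-0.6,0,0,0],
  [0.35,0,-0.6,0,0,0],
  [0.35,0,-0.6,0,0,0],
  [0.35,0,-0.6,0,0,0],
])

```text
clock: 8.4
tool_pos: [457.9, -200.9, 177.2]
tool_rot: [-3.142, -0.521, 2.644]
wrist_force: [-0.2, 0.4, -2.6]
width: 38.3
grasp_force: 40.9
```

```bash
python3 log.py; python3 - <<'E'
from h import *
s=env.snapshot("wrist");c=env.snapshot("scene")
im=cv2.resize(c["frame"][90:240,150:330],(456,384));cv2.imwrite("pics/w3.png",cv2.resize(np.hstack([s["frame"],im]),(800,318)))
E
```

```text
[ 0.99  0.83 -0.97  1.47  0.43  1.67  1.03] [ 457.9 -200.9  177.2] [-3.142 -0.521  2.644] 8.4
```

View pics/w3.png

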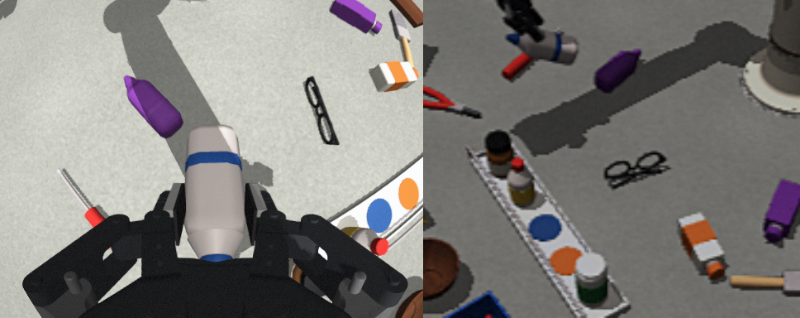

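The grip is too high on the rounded edges: the opening slid from 40 to 38 mm. I'll put the bottle back down and grasp deeper.

>>> drive_tool([
  [-0.35,0,0.6,0,0,0],
  [-0.35,0,0.6,0,0,0],
  [-0.35,0,0.6,0,0,0],
  [-0.35,0,0.6,0,0,0],
  [-0.35,0,0.6,0,0,0],
])

```text
clock: 8.92
tool_pos: [458.1, -201.4, 69.8]
tool_rot: [-3.141, -0.522, 2.644]
wrist_force: [0.1, -0.1, -3.1]
width: 38.0
grasp_force: 41.0
```

>>> drive_tool([
  [-0.35,0,0.6,0,0,0],
  [-0.35,0,0.6,0,0,0],
  [-0.15,0,0.26,0,0,0],
  [-0.08,0,0.13,0,0,0],
  [0,0,0,0,0,0],
])

```text
clock: 9.33
tool_pos: [458.2, -201.3, 15.2]
tool_rot: [-3.142, -0.524, 2.644]
wrist_force: [0.2, 0.3, -1.4]
width: 38.4
grasp_force: 50.3
```

>>> drive_tool([
  [-0.04,0,0.07,0,0,0],
  [0,0,0,0,0,0],
])

```text
clock: 9.5
tool_pos: [459.5, -201.6, 14.1]
tool_rot: [3.141, -0.521, 2.644]
wrist_force: [-0.2, 0.4, -1.8]
width: 38.1
grasp_force: 50.4
```

>>> drive_tool([
  [-0.03,0,0.05,0,0,0],
  [-0.03,0,0.05,0,0,0],
  [0,0,0,0,0,0],
])

```text
clock: 9.75
tool_pos: [459.9, -201.8, 11.8]
tool_rot: [3.142, -0.521, 2.644]
wrist_force: [-0.0, -1.0, 5.9]
width: 37.9
grasp_force: 56.3
```

>>> drive_tool([
  [0,0,0,0,0,0],
  [0,0,0,0,0,0],
  [0,0,0,0,0,0],
  [0,0,0,0,0,0],
], gripper=0.85)

```text
clock: 10.08
tool_pos: [458.9, -201.6, 9.9]
tool_rot: [-3.142, -0.522, 2.644]
wrist_force: [-0.5, -1.1, 0.2]
width: 72.7
grasp_force: 0.0
```

>>> drive_tool([
  [-0.04,0,0.07,0,0,0],
  [-0.04,0,0.07,0,0,0],
  [-0.03,0,0.05,0,0,0],
  [0,0,0,0,0,0],
  [0,0,0,0,0,0],
])

```text
clock: 10.5
tool_pos: [458.8, -201.4, 3.0]
tool_rot: [3.141, -0.523, 2.644]
wrist_force: [-0.1, 0.1, 1.1]
width: 72.5
grasp_force: 0.0
```

```bash
python3 log.py; python3 - <<'E'
from h import *
s=env.snapshot("wrist");cv2.imwrite("pics/w4.png",s["frame"])
E
```

```text
[ 0.94  1.03 -0.87  1.53  0.56  1.44  1.  ] [ 458.8 -201.4    3. ] [ 3.141 -0.523  2.644] 10.5
```

View pics/w4.png

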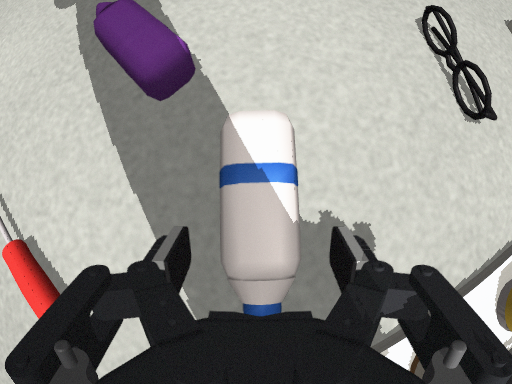

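The bottle is lying straight and centred, and the fingers are lower now, so I'll close again.

>>> drive_tool([
  [0,0,0,0,0,0],
  [0,0,0,0,0,0],
  [0,0,0,0,0,0],
  [0,0,0,0,0,0],
  [0,0,0,0,0,0],
], gripper=0, newtons=40)

```text
clock: 10.97
tool_pos: [459.4, -201.6, 3.7]
tool_rot: [3.141, -0.521, 2.644]
wrist_force: [1.4, 0.5, 3.0]
width: 43.0
grasp_force: 40.9
```

>>> drive_tool([
  [0.2,0,-0.35,0,0,0],
  [0.2,0,-0.35,0,0,0],
  [0.2,0,-0.35,0,0,0],
])

```text
clock: 11.22
tool_pos: [458.9, -201.5, 40.7]
tool_rot: [3.141, -0.522, 2.644]
wrist_force: [0.6, -0.0, -1.9]
width: 43.1
grasp_force: 40.9
```

>>> drive_tool([
  [0.17,0.56,-0.56,0,0,0],
  [0.17,0.56,-0.56,0,0,0],
  [0.17,0.56,-0.56,0,0,0],
  [0.17,0.56,-0.56,0,0,0],
  [0.17,0.56,-0.56,0,0,0],
])

```text
clock: 11.63
tool_pos: [518.1, -134.6, 127.8]
tool_rot: [3.14, -0.521, 2.647]
wrist_force: [0.2, -0.3, -1.5]
width: 43.2
grasp_force: 41.0
```

>>> drive_tool([
  [0.17,0.56,-0.56,0,0,0],
  [0.17,0.56,-0.56,0,0,0],
  [0.17,0.56,-0.56,0,0,0],
  [0.17,0.56,-0.56,0,0,0],
  [0.17,0.56,-0.56,0,0,0],
])

```text
clock: 12.05
tool_pos: [575.0, -69.9, 213.4]
tool_rot: [3.139, -0.521, 2.647]
wrist_force: [0.7, -0.2, -2.5]
width: 42.6
grasp_force: 40.9
```

>>> drive_tool([
  [0,0.29,0,0,-0.9,0],
  [0,0.29,0,0,-0.9,0],
  [0,0.29,0,0,-0.9,0],
  [0,0.29,0,0,-0.9,0],
  [0,0.29,0,0,-0.9,0],
])

```text
clock: 12.47
tool_pos: [595.5, -31.1, 213.0]
tool_rot: [3.139, 0.024, 2.647]
wrist_force: [0.6, -0.1, -1.4]
width: 42.6
grasp_force: 41.0
```

```bash
python3 log.py; python3 - <<'E'
from m import *
C=dict(np.load("scene.npz"))
for n,c,w,z in[("padO",O,(205,200,228,222),6),("padB",B,(195,188,220,206),6)]:
    p,k,bb,_=blob(C,*c,w);print(n,p.round(1),k,bb,at(C,p,z).round(1))
E
```

```text
[ 0.77  0.55 -1.06  1.68  0.53  1.2   0.66] [595.5 -31.1 213. ] [3.139 0.024 2.647] 12.4667
padO [217.3 212.5] 146 (np.int64(210), np.int64(206), np.int64(225), np.int64(219)) [650.1 104.9   6. ]
padB [207.7 197. ] 147 (np.int64(200), np.int64(191), np.int64(215), np.int64(203)) [638.9  23.5   6. ]
```

>>> drive_tool([
  [0,0.22,0,0,-0.85,0],
  [0,0.22,0,0,-0.85,0],
  [0,0.22,0,0,-0.85,0],
  [0,0.22,0,0,-0.85,0],
  [0,0.22,0,0,-0.85,0],
])

```text
clock: 12.88
tool_pos: [610.5, -2.2, 213.1]
tool_rot: [3.138, 0.534, 2.645]
wrist_force: [0.1, -0.3, -1.4]
width: 42.8
grasp_force: 41.1
```

```bash
python3 log.py
```

```text
[ 0.59  0.26 -0.97  2.07  0.94  0.75  0.09] [610.5  -2.2 213.1] [3.138 0.534 2.645] 12.8833
```

>>> drive_tool([
  [0,0.22,0,0,-0.85,0],
  [0,0.22,0,0,-0.85,0],
  [0,0.22,0,0,-0.85,0],
  [0,0.22,0,0,-0.85,0],
  [0,0.22,0,0,-0.85,0],
])

```text
clock: 13.3
tool_pos: [623.6, 18.6, 212.5]
tool_rot: [-3.135, 0.969, 2.645]
wrist_force: [-0.6, -3.1, -3.7]
width: 42.7
grasp_force: 41.1
```

```bash
python3 log.py; python3 -c "
from h import *
from scipy.spatial.transform import Rotation as Ro
print(Ro.from_euler('xyz',env.sense()['tool_rot']).as_matrix().round(3))"
```

```text
[ 0.18  0.37 -0.83  2.3   1.7   1.06 -0.82] [623.6  18.6 212.5] [-3.135  0.969  2.645] 13.3
[[-0.498  0.482  0.721]
 [ 0.27   0.876 -0.399]
 [-0.824 -0.004 -0.566]]
```

>>> drive_tool([
  [0,0,0,0,-0.34,0],
  [0,0,0,0,-0.34,0],
  [-0.16,0.12,0.28,0,0,0],
  [-0.16,0.12,0.28,0,0,0],
  [-0.16,0.12,0.28,0,0,0],
])

```text
clock: 13.72
tool_pos: [654.7, 12.3, 209.3]
tool_rot: [-3.125, 1.042, 2.652]
wrist_force: [0.8, 0.3, -1.6]
width: 42.4
grasp_force: 41.2
```

>>> drive_tool([
  [0,0,0,0,0,0],
  [0,0,0,0,0,0],
])

```text
clock: 13.88
tool_pos: [654.3, 9.9, 209.2]
tool_rot: [-3.125, 1.042, 2.648]
wrist_force: [-0.5, 0.1, -2.7]
width: 43.2
grasp_force: 41.2
```

```bash
python3 log.py; python3 - <<'E'
from h import *
w=env.snapshot("wrist");c=env.snapshot("scene");np.savez("s5.npz",**{k:c[k] for k in("frame","mtx","R","t")})
print(proj(c,[638,22.5,6]),proj(c,[638,22.5,110]))
im=cv2.resize(c["frame"][60:240,130:310],(384,384));cv2.imwrite("pics/w5.png",cv2.resize(np.hstack([w["frame"],im]),(800,343)))
E
```

```text
[ 0.15  0.46 -0.78  2.28  1.82  1.15 -0.89] [654.3   9.9 209.2] [-3.125  1.042  2.648] 13.8833
[207.80584415 196.76481918] [205.31440522 178.56721946]
```

View pics/w5.png

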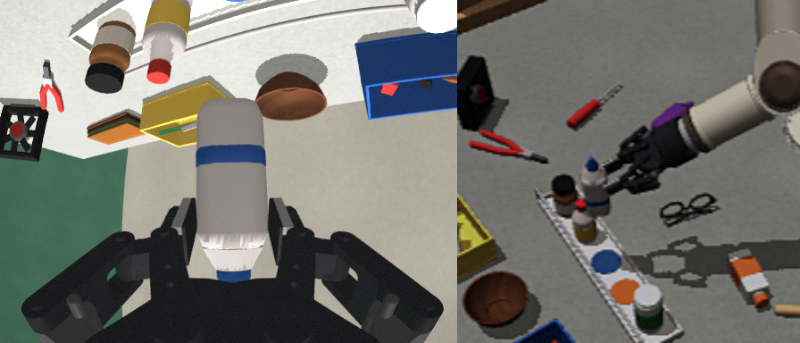

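>>> drive_tool([
  [0.4,0.03,0.23,0,0,0],
  [0.4,0.03,0.23,0,0,0],
  [0.4,0.03,0.23,0,0,0],
  [0.4,0.03,0.23,0,0,0],
  [0.4,0,0.23,0,0,0],
])

```text
clock: 14.4
tool_pos: [654.1, 13.5, 138.6]
tool_rot: [-3.122, 1.041, 2.653]
wrist_force: [0.2, 0.2, -1.3]
width: 42.5
grasp_force: 41.3
```

>>> drive_tool([
  [0.4,0,0.23,0,0,0],
  [0.4,0,0.23,0,0,0],
  [0.2,0,0.12,0,0,0],
  [0,0,0,0,0,0],
  [0,0,0,0,0,0],
])

```text
clock: 14.82
tool_pos: [653.7, 13.3, 104.1]
tool_rot: [-3.12, 1.041, 2.655]
wrist_force: [-1.3, -0.1, -1.8]
width: 42.4
grasp_force: 41.3
```

```bash
python3 log.py; python3 - <<'E'
from m import *
from scipy.spatial.transform import Rotation as Ro
s=env.sense();R=Ro.from_euler("xyz",s["tool_rot"]).as_matrix();print(R.round(3))
c=env.snapshot("scene");t=env.snapshot("top");np.savez("s6.npz",**{k:c[k] for k in("frame","mtx","R","t")})
o=s["tool_pos"]+R@[11.6,0,-14.4];up=-R[:,0]*np.cos(.521)-R[:,2]*np.sin(.521);print("o",o.round(1),up.round(3))
tip=o+68*up
for n,q in(("scene",c),("top",t)):
    e=proj(q,tip);w=(int(e[0])-9,int(e[1])-8,int(e[0])+9,int(e[1])+8)
    try:
        p,k,bb,_=blob(q,*B,w);print(n,"expected",e.round(1),"seen",p.round(1),k,bb,"world",at(q,p,tip[2]).round(1),"exp",tip.round(1))
    except Exception as x:print(n,x)
    cv2.imwrite("pics/c_%s.png"%n,cv2.resize(q["frame"][int(e[1])-40:int(e[1])+50,int(e[0])-50:int(e[0])+50],(400,360),interpolation=cv2.INTER_NEAREST))
a,b=cv2.imread("pics/c_scene.png"),cv2.imread("pics/c_top.png");cv2.imwrite("pics/c6.png",np.hstack([a,b]))
E
```

```text
[ 0.06  0.73 -0.68  2.28  2.02  1.3  -1.1 ] [653.7  13.3 104.1] [-3.12   1.041  2.655] 14.8167
[[-0.447  0.484  0.752]
 [ 0.237  0.875 -0.423]
 [-0.863 -0.011 -0.505]]
o [637.7  22.1 101.4] [0.013 0.005 1.   ]
scene expected [203.6 167.3] seen [203.5 168.3] 22 (np.int64(202), np.int64(165), np.int64(205), np.int64(171)) world [641.5  26.3 169.4] exp [638.6  22.4 169.4]
top expected [296.8 142.3] seen [296.4 142.8] 31 (np.int64(294), np.int64(140), np.int64(299), np.int64(146)) world [637.3  23.6 169.4] exp [638.6  22.4 169.4]
```

View pics/c6.png

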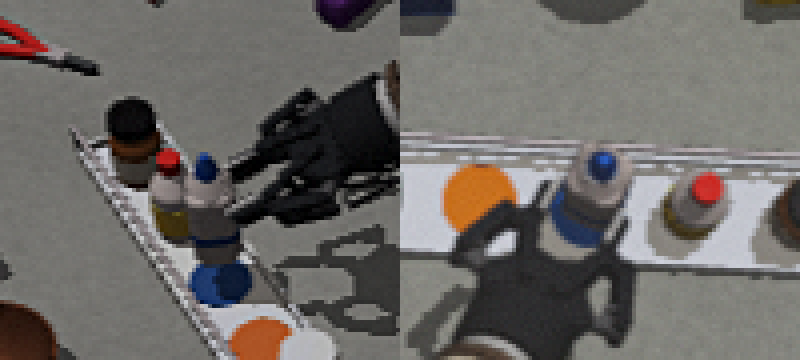

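The nozzle is seen within 2 mm of where I predicted in both cameras, the bottle is upright, and it's over the blue disc. The base is about 40 mm above the floor.

>>> drive_tool([
  [0.25,0,0.15,0,0,0],
  [0.25,0,0.15,0,0,0],
  [0.25,0,0.15,0,0,0],
  [0.15,0,0.09,0,0,0],
  [0.06,0,0.03,0,0,0],
])

```text
clock: 15.33
tool_pos: [653.1, 12.6, 68.8]
tool_rot: [-3.118, 1.039, 2.656]
wrist_force: [-0.2, -0.1, -1.5]
width: 42.4
grasp_force: 41.2
```

>>> drive_tool([
  [0.03,0,0.02,0,0,0],
  [0.03,0,0.02,0,0,0],
  [0,0,0,0,0,0],
])

```text
clock: 15.58
tool_pos: [653.9, 12.9, 68.3]
tool_rot: [-3.121, 1.041, 2.654]
wrist_force: [-0.4, -0.1, -2.5]
width: 43.1
grasp_force: 41.2
```

>>> drive_tool([
  [0.02,0,0.01,0,0,0],
  [0.02,0,0.01,0,0,0],
  [0,0,0,0,0,0],
])

```text
clock: 15.83
tool_pos: [653.9, 12.8, 67.3]
tool_rot: [-3.121, 1.041, 2.654]
wrist_force: [0.3, -0.6, -1.4]
width: 42.9
grasp_force: 41.2
```

>>> drive_tool([
  [0.03,0,0.015,0,0,0],
  [0.03,0,0.015,0,0,0],
  [0,0,0,0,0,0],
])

```text
clock: 16.08
tool_pos: [653.6, 12.8, 65.0]
tool_rot: [-3.121, 1.041, 2.654]
wrist_force: [0.7, -0.1, -2.4]
width: 42.7
grasp_force: 41.2
```

>>> drive_tool([
  [0.03,0,0.015,0,0,0],
  [0,0,0,0,0,0],
])

```text
clock: 16.25
tool_pos: [653.6, 12.9, 63.9]
tool_rot: [-3.12, 1.041, 2.654]
wrist_force: [-0.3, 0.1, -2.4]
width: 42.8
grasp_force: 41.2
```

>>> drive_tool([
  [0.03,0,0.015,0,0,0],
  [0,0,0,0,0,0],
])

```text
clock: 16.42
tool_pos: [653.7, 12.9, 63.4]
tool_rot: [-3.121, 1.042, 2.654]
wrist_force: [-0.6, -0.8, -0.2]
width: 42.2
grasp_force: 41.4
```

Force is rising, so the base is starting to touch. One more small step to check.

>>> drive_tool([
  [0.02,0,0.01,0,0,0],
  [0,0,0,0,0,0],
])

```text
clock: 16.58
tool_pos: [653.8, 12.8, 63.3]
tool_rot: [-3.121, 1.043, 2.654]
wrist_force: [-3.6, 0.2, 4.3]
width: 42.7
grasp_force: 41.8
```

>>> drive_tool([
  [0,0,0,0,0,0],
  [0,0,0,0,0,0],
  [0,0,0,0,0,0],
  [0,0,0,0,0,0],
  [0,0,0,0,0,0],
], gripper=0.72)

```text
clock: 17.0
tool_pos: [653.6, 12.9, 62.3]
tool_rot: [-3.121, 1.041, 2.654]
wrist_force: [0.3, 0.0, -0.4]
width: 62.0
grasp_force: 0.0
```

>>> drive_tool([
  [0,0,-0.2,0,0,0],
  [0,0,-0.4,0,0,0],
  [0,0,-0.6,0,0,0],
  [0,0,-0.6,0,0,0],
  [0,0,-0.6,0,0,0],
])

```text
clock: 17.42
tool_pos: [597.9, 44.1, 99.5]
tool_rot: [-3.12, 1.041, 2.655]
wrist_force: [0.0, 1.0, 0.5]
width: 61.7
grasp_force: 0.0
```

>>> drive_tool([
  [-0.3,0,-0.6,0,0,0],
  [-0.3,0,-0.6,0,0,0],
  [-0.3,0,-0.6,0,0,0],
  [-0.3,0,-0.6,0,0,0],
  [-0.3,0,-0.6,0,0,0],
])

```text
clock: 17.83
tool_pos: [550.2, 71.5, 184.0]
tool_rot: [-3.119, 1.041, 2.657]
wrist_force: [0.4, 0.3, 1.0]
width: 61.4
grasp_force: 0.0
```

```bash
python3 log.py; python3 - <<'E'
from m import *
c=env.snapshot("scene");t=env.snapshot("top")
for n,q in(("scene",c),("top",t)):
    e=proj(q,[638,22.5,129]);w=(int(e[0])-9,int(e[1])-8,int(e[0])+9,int(e[1])+7)
    p,k,bb,_=blob(q,*B,w);print(n,e,p.round(1),k,bb,at(q,p,129).round(1))
w=env.snapshot("wrist");a=cv2.resize(c["frame"][130:220,160:260],(400,360));cv2.imwrite("pics/c7.png",np.hstack([cv2.resize(w["frame"],(400,360)),a]))
E
```

```text
[-0.03  0.52 -0.91  2.39  1.67  1.38 -1.07] [550.2  71.5 184. ] [-3.119  1.041  2.657] 17.8333
scene [204.8282587  175.01637994] [205.  175.5] 24 (np.int64(203), np.int64(172), np.int64(207), np.int64(178)) [638.6  24.9 129. ]
top [295.51226851 145.5398879 ] [294.4 147.5] 30 (np.int64(286), np.int64(145), np.int64(299), np.int64(151)) [632.3  25.8 129. ]
```

View pics/c7.png

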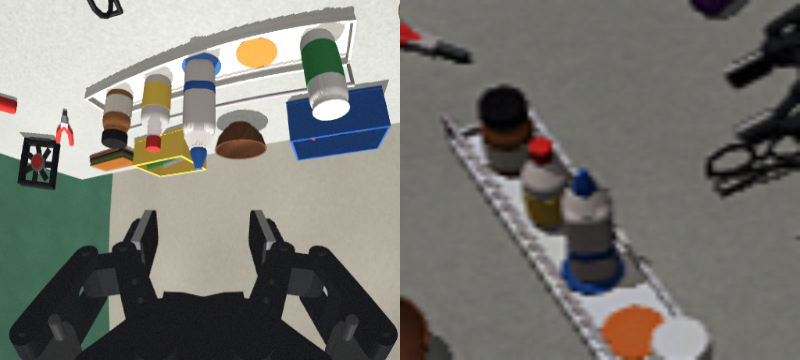

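The bottle stands centred on blue with the neighbours undisturbed. Now the tin: untip the tool, go over, and turn.

>>> drive_tool([
  [0,0,0,0,0.8,0],
  [0,0,0,0,0.8,0],
  [0,0,0,0,0.8,0],
  [0,0,0,0,0.8,0],
  [0,0,0,0,0.8,0],
], gripper=1)

```text
clock: 18.4
tool_pos: [551.5, 70.8, 183.4]
tool_rot: [-3.13, 0.56, 2.644]
wrist_force: [0.1, -0.4, -0.9]
width: 85.2
grasp_force: 0.0
```

>>> drive_tool([
  [0,0,0,0,0.8,0],
  [0,0,0,0,0.8,0],
  [0,0,0,0,0.8,0],
  [0,0,0,0,0.8,0],
  [0,0,0,0,0.8,0],
])

```text
clock: 18.82
tool_pos: [551.2, 69.6, 182.8]
tool_rot: [-3.13, 0.078, 2.636]
wrist_force: [0.5, -0.1, 0.6]
width: 85.4
grasp_force: 0.0
```

>>> drive_tool([
  [0,0,0,0,0.6,0],
  [0,0,0,0,0,0],
])

```text
clock: 18.98
tool_pos: [553.7, 66.6, 180.9]
tool_rot: [-3.131, 0.005, 2.628]
wrist_force: [-0.4, -2.1, -0.3]
width: 85.5
grasp_force: 0.0
```

```bash
python3 log.py
```

```text
[ 0.68  0.59 -1.16  1.78  0.59  1.18  0.39] [553.7  66.6 180.9] [-3.131  0.005  2.628] 18.9833
```

>>> drive_tool([
  [0.74,0.37,0,0,0,0],
  [0.74,0.37,0,0,0,0],
  [0.74,0.37,0,0,0,0],
  [0.74,0.37,0,0,0,0],
])

```text
clock: 19.32
tool_pos: [493.2, 153.0, 180.3]
tool_rot: [-3.129, 0.011, 2.636]
wrist_force: [0.5, 0.0, 1.1]
width: 85.5
grasp_force: 0.0
```

>>> drive_tool([
  [0.74,0.37,0,0,0,0],
  [0.74,0.37,0,0,0,0],
  [0.74,0.37,0,0,0,0],
  [0.74,0.37,0,0,0,0],
])

```text
clock: 19.65
tool_pos: [437.0, 234.5, 178.9]
tool_rot: [-3.129, 0.012, 2.637]
wrist_force: [0.0, 0.6, 0.5]
width: 85.4
grasp_force: 0.0
```

>>> drive_tool([
  [0,0,0,0,0,-1],
  [0,0,0,0,0,-1],
  [0,0,0,0,0,-1],
  [0,0,0,0,0,-1],
  [0,0,0,0,0,-1],
])

```text
clock: 20.07
tool_pos: [437.8, 233.9, 179.0]
tool_rot: [-3.124, 0.003, -3.04]
wrist_force: [-1.6, -0.6, -1.0]
width: 85.4
grasp_force: 0.0
```

>>> drive_tool([
  [0,0,0,0,0,-1],
  [0,0,0,0,0,-1],
  [0,0,0,0,0,-1],
  [0,0,0,0,0,-1],
  [0,0,0,0,0,-1],
])

```text
clock: 20.48
tool_pos: [437.9, 233.9, 178.9]
tool_rot: [-3.126, -0.007, -2.44]
wrist_force: [-0.2, -0.8, 0.4]
width: 85.5
grasp_force: 0.0
```

>>> drive_tool([
  [0,0,0,0,0,-1],
  [0,0,0,0,0,-1],
  [0,0,0,0,0,-1],
  [0,0,0,0,0,-1],
  [0,0,0,0,0,-1],
])

```text
clock: 20.9
tool_pos: [437.9, 234.0, 178.9]
tool_rot: [-3.132, -0.015, -1.84]
wrist_force: [-0.3, 0.3, -0.2]
width: 85.3
grasp_force: 0.0
```

```bash
python3 log.py; python3 - <<'E'
from h import *
s=env.snapshot("wrist");np.savez("w8.npz",**{k:s[k] for k in("frame","mtx","R","t")})
def wat(px,z):
    K=s["mtx"];v=np.array([px[0]-K[0][2],px[1]-K[1][2]])/K[0][0];r=np.hypot(*v)
    R=np.array(s["R"]);d=R.T@np.r_[np.sin(r)*v/r,np.cos(r)];c=-R.T@s["t"];return c+d*(z-c[2])/d[2]
f=s["frame"].copy()
h=cv2.cvtColor(f,cv2.COLOR_BGR2HSV);o=cv2.inRange(h,(5,120,60),(22,255,255))
n,l,st,ct=cv2.connectedComponentsWithStats(o)
for i in range(1,n):
    if st[i][4]>60:print(st[i],ct[i].round(1),wat(ct[i],42).round(1))
for d in env.search_frame(s,"tin"):
    print(np.round(d["box"]),round(d["p"],2))
cv2.imwrite("pics/w8.png",f)
E
```

```text
[ 0.52  0.73 -1.51  1.92  0.78  1.28  1.62] [437.9 234.  178.9] [-3.132 -0.015 -1.84 ] 20.9
[ 48   0  28  17 135] [63.   7.4] [621.6 -34.2  42. ]
[  68   94   35   41 1105] [ 84.8 114.4] [623.6 114.5  42. ]
[ 231  132   44   41 1728] [252.9 151.5] [441.3 216.5  42. ]
[243 202  23  16 287] [253.9 210.1] [458.5 281.6  42. ]
[ 16 247   7  29 164] [ 19.3 259.9] [862.9 274.5  42. ]
[233. 113. 275. 217.] 0.91
[346. 106. 441. 194.] 0.76
```

View pics/w8.png

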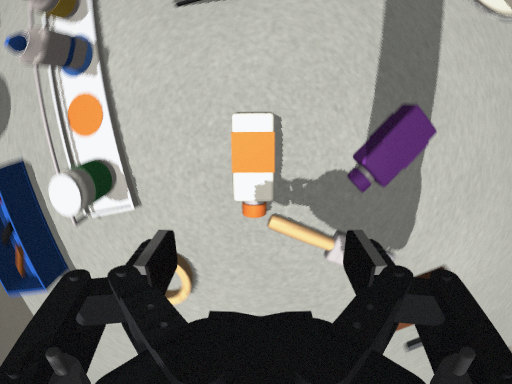

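The tin is at columns 233–275, rows 113–217, cap towards the bottom, in line with the tool. The brush handle's tip is near the cap at (272,222), so I'll work out the clearance.

```bash
python3 - <<'E'
from h import *
s=np.load("w8.npz")
def wat(px,z):
    K=s["mtx"];v=np.array([px[0]-K[0][2],px[1]-K[1][2]])/K[0][0];r=np.hypot(*v)
    R=s["R"];d=R.T@np.r_[np.sin(r)*v/r,np.cos(r)];c=-R.T@s["t"];return c+d*(z-c[2])/d[2]
base=(wat((233,113),42)+wat((273,113),42))/2;sh=(wat((234,201),42)+wat((275,200),42))/2
print("base",base,"shoulder",sh,np.hypot(*(sh-base)[:2]))
cap=wat((254,217),21);th=np.arctan2(*(sh-base)[1::-1]);print("capend",cap,"th",th, "th2",np.arctan2(*(cap-base)[1::-1]))
u=np.array([np.cos(th),np.sin(th),0]);mid=(base+sh)/2;o=mid+5*u*0-0*u;o=(base+55*u+sh-45*u)/2;print("o",o)
n=np.array([u[1],-u[0],0])
for px in((270,218),(267,224),(300,230),(295,240)):
    for z in(15,):
        w=wat(px,z)-o;print(px,"along",w@u,"perp",w@n)
E
```

```text
base [429.98104275 176.40095483  42.        ] shoulder [454.79653693 270.62934087  42.        ] 97.44125146163984
capend [463.60305678 297.70079759  21.        ] th 1.313288503958978 th2 1.300403572659751
o [443.66214655 228.35028618  42.        ]
(270, 218) along 76.08402681661669 perp -18.098249014844278
(267, 224) along 84.20297941525259 perp -14.32181586549854
(300, 230) along 93.24493671535552 perp -56.34267131855677
(295, 240) along 107.34673743881407 perp -50.37219189160351
```

>>> drive_tool([
  [0.03,-0.24,0,0.07,0,0],
  [0,0,0,0,0.85,0],
  [0,0,0,0,0.85,0],
  [0,0,0,0,0.85,0],
  [0,0,0,0,0.85,0],
])

```text
clock: 21.42
tool_pos: [446.9, 231.1, 181.0]
tool_rot: [-3.118, -0.425, -1.862]
wrist_force: [1.2, 1.2, 0.1]
width: 85.3
grasp_force: 0.0
```

>>> drive_tool([
  [0,0,0,0,0.85,0],
  [0,0,0,0,0,0],
], gripper=0.88)

```text
clock: 21.58
tool_pos: [444.3, 235.2, 178.0]
tool_rot: [-3.122, -0.528, -1.853]
wrist_force: [-1.0, 0.7, -0.1]
width: 74.9
grasp_force: 0.0
```

```bash
python3 log.py
```

```text
[-0.04  0.85 -1.15  1.59  0.81  1.77  1.53] [444.3 235.2 178. ] [-3.122 -0.528 -1.853] 21.5833
```

>>> drive_tool([
  [-0.32,-0.05,0.56,-0.15,0,-0.13],
  [-0.32,0,0.56,0,0,0],
  [-0.32,0,0.56,0,0,0],
  [-0.32,0,0.56,0,0,0],
  [-0.32,0,0.56,0,0,0],
])

```text
clock: 22.0
tool_pos: [447.0, 229.6, 81.4]
tool_rot: [3.135, -0.524, -1.841]
wrist_force: [0.5, 0.2, 0.6]
width: 75.0
grasp_force: 0.0
```

>>> drive_tool([
  [-0.32,0,0.56,0,0,0],
  [-0.32,0,0.56,0,0,0],
  [-0.16,0,0.28,0,0,0],
  [0,0,0,0,0,0],
])

```text
clock: 22.33
tool_pos: [445.6, 229.4, 32.4]
tool_rot: [3.131, -0.526, -1.837]
wrist_force: [0.2, -0.6, 0.6]
width: 75.0
grasp_force: 0.0
```

```bash
python3 log.py; python3 - <<'E'
from h import *
s=env.snapshot("wrist")
h=cv2.cvtColor(s["frame"],cv2.COLOR_BGR2HSV);o=cv2.inRange(h,(5,120,60),(22,255,255))
n,l,st,ct=cv2.connectedComponentsWithStats(o)
print([(st[i].tolist(),ct[i].round(1).tolist()) for i in range(1,n) if st[i][4]>80]);np.savez("w9.npz",f=s["frame"])
E
```

```text
[-0.07  1.03 -1.04  1.65  0.93  1.6   1.47] [445.6 229.4  32.4] [ 3.131 -0.526 -1.837] 22.3333
[([31, 0, 32, 31, 316], [47.2, 14.7]), ([10, 116, 42, 56, 1709], [30.7, 143.4]), ([222, 154, 76, 70, 5116], [259.5, 188.4]), ([237, 286, 45, 27, 1018], [258.9, 299.2])]
```

>>> drive_tool([
  [-0.18,0,0.32,0,0,0],
  [-0.18,0,0.32,0,0,0],
  [-0.1,0,0.17,0,0,0],
  [0,0,0,0,0,0],
])

```text
clock: 22.72
tool_pos: [446.1, 229.9, 5.8]
tool_rot: [3.133, -0.525, -1.838]
wrist_force: [-0.1, 0.1, 0.2]
width: 75.1
grasp_force: 0.0
```

>>> drive_tool([
  [0,0,0,0,0,0],
])

```text
clock: 22.8
tool_pos: [446.4, 230.4, 6.9]
tool_rot: [3.134, -0.524, -1.838]
wrist_force: [0.6, -0.3, 0.0]
width: 75.3
grasp_force: 0.0
```

>>> drive_tool([
  [-0.05,0,0.09,0,0,0],
  [0,0,0,0,0,0],
])

```text
clock: 22.97
tool_pos: [446.6, 230.6, 4.0]
tool_rot: [3.134, -0.523, -1.839]
wrist_force: [0.1, -0.1, -0.3]
width: 75.2
grasp_force: 0.0
```

>>> drive_tool([
  [0,0,0,0,0,0],
  [0,0,0,0,0,0],
  [0,0,0,0,0,0],
  [0,0,0,0,0,0],
  [0,0,0,0,0,0],
], gripper=0, newtons=45)

```text
clock: 23.38
tool_pos: [446.8, 230.9, 4.6]
tool_rot: [3.135, -0.522, -1.839]
wrist_force: [0.1, 1.2, 5.3]
width: 44.0
grasp_force: 46.1
```

>>> drive_tool([
  [0.2,0,-0.35,0,0,0],
  [0.2,0,-0.35,0,0,0],
  [0.2,0,-0.35,0,0,0],
])

```text
clock: 23.63
tool_pos: [446.6, 230.5, 41.2]
tool_rot: [3.134, -0.523, -1.838]
wrist_force: [-0.3, -0.8, -2.4]
width: 44.0
grasp_force: 46.2
```

>>> drive_tool([
  [0.32,0,-0.55,0,0,0],
  [0.32,0,-0.55,0,0,0],
  [0.32,0,-0.55,0,0,0],
  [0.32,0,-0.55,0,0,0],
  [0.32,0,-0.55,0,0,0],
])

```text
clock: 24.05
tool_pos: [447.4, 230.2, 138.2]
tool_rot: [3.135, -0.522, -1.839]
wrist_force: [0.4, -0.8, -2.9]
width: 43.8
grasp_force: 46.2
```

>>> drive_tool([
  [0.32,0,-0.55,0,0,0],
  [0.32,0,-0.55,0,0,0],
  [0.32,0,-0.55,0,0,0],
  [0.32,0,-0.55,0,0,0],
  [0,0,0,0,0,0],
])

```text
clock: 24.47
tool_pos: [448.4, 231.1, 216.5]
tool_rot: [3.138, -0.519, -1.84]
wrist_force: [0.5, 0.5, -1.5]
width: 44.2
grasp_force: 46.3
```

>>> drive_tool([
  [0,0,0,-0.5,0,0.86],
  [0,0,0,-0.5,0,0.86],
  [0,0,0,-0.5,0,0.86],
  [0,0,0,-0.5,0,0.86],
  [0,0,0,-0.5,0,0.86],
])

```text
clock: 24.88
tool_pos: [447.7, 229.8, 211.8]
tool_rot: [3.133, -0.528, -2.44]
wrist_force: [-0.2, 0.6, -2.7]
width: 44.3
grasp_force: 46.4
```

```bash
python3 log.py
```

```text
[ 0.05  0.84 -1.07  1.43  0.55  1.8   1.21] [447.7 229.8 211.8] [ 3.133 -0.528 -2.44 ] 24.8833
```

>>> drive_tool([
  [0,0,0,-0.5,0,0.86],
  [0,0,0,-0.5,0,0.86],
  [0,0,0,-0.5,0,0.86],
  [0,0,0,-0.5,0,0.86],
  [0,0,0,-0.5,0,0.86],
])

```text
clock: 25.3
tool_pos: [447.9, 229.4, 211.6]
tool_rot: [3.136, -0.532, -3.039]
wrist_force: [-0.2, 0.6, -2.4]
width: 43.8
grasp_force: 46.4
```

>>> drive_tool([
  [0,0,0,-0.5,0,0.86],
  [0,0,0,-0.5,0,0.86],
  [0,0,0,-0.5,0,0.86],
  [0,0,0,-0.17,0,0.3],
  [0,0,0,0,0,0],
])

```text
clock: 25.72
tool_pos: [448.0, 227.3, 211.7]
tool_rot: [3.141, -0.533, 2.845]
wrist_force: [0.3, -0.3, -2.3]
width: 43.8
grasp_force: 46.5
```

```bash
python3 log.py
```

```text
[ 0.33  0.72 -0.97  1.54  0.17  1.51  0.63] [448.  227.3 211.7] [ 3.141 -0.533  2.845] 25.7167
```

>>> drive_tool([
  [-0.53,-0.15,-0.3,0,0,0],
  [-0.53,-0.15,-0.3,0,0,0],
  [-0.53,-0.15,-0.3,0,0,0],
  [-0.53,-0.15,-0.3,0,0,0],
])

```text
clock: 26.05
tool_pos: [512.5, 191.8, 210.7]
tool_rot: [3.138, -0.533, 2.855]
wrist_force: [-0.6, 0.0, -2.3]
width: 44.1
grasp_force: 46.6
```

>>> drive_tool([
  [-0.53,-0.15,-0.3,0,0,0],
  [-0.53,-0.15,-0.3,0,0,0],
  [-0.53,-0.15,-0.3,0,0,0],
  [-0.53,-0.15,-0.3,0,0,0],
])

```text
clock: 26.38
tool_pos: [577.3, 153.7, 209.1]
tool_rot: [3.138, -0.534, 2.855]
wrist_force: [0.6, -0.1, -2.8]
width: 43.6
grasp_force: 46.6
```

>>> drive_tool([
  [0,0,0,0,-0.8,0],
  [0,0,0,0,-0.8,0],
  [0,0,0,0,-0.8,0],
  [0,0,0,0,-0.8,0],
  [0,0,0,0,-0.8,0],
])

```text
clock: 26.8
tool_pos: [576.6, 154.9, 209.6]
tool_rot: [3.138, -0.05, 2.854]
wrist_force: [-0.3, 0.7, -1.8]
width: 44.3
grasp_force: 46.7
```

```bash
python3 log.py
```

```text
[ 0.37  0.55 -0.93  1.62  0.42  1.24  0.64] [576.6 154.9 209.6] [ 3.138 -0.05   2.854] 26.8
```

>>> drive_tool([
  [-0.5,-0.08,0,0,0,0],
  [-0.5,-0.08,0,0,0,0],
  [-0.5,-0.08,0,0,0,0],
  [-0.5,-0.08,0,0,0,0],
])

```text
clock: 27.13
tool_pos: [631.1, 127.7, 206.3]
tool_rot: [3.14, -0.054, 2.854]
wrist_force: [0.7, 0.2, -2.4]
width: 44.5
grasp_force: 47.0
```

>>> drive_tool([
  [0,-0.07,0,0,-0.75,0],
  [0,-0.07,0,0,-0.75,0],
  [0,-0.07,0,0,-0.75,0],
  [0,-0.07,0,0,-0.75,0],
  [0,-0.07,0,0,-0.75,0],
])

```text
clock: 27.55
tool_pos: [627.5, 118.7, 206.2]
tool_rot: [3.139, 0.399, 2.853]
wrist_force: [0.2, -0.3, -2.7]
width: 44.2
grasp_force: 47.1
```

```bash
python3 log.py
```

```text
[ 0.33  0.34 -0.84  1.92  0.74  0.82  0.36] [627.5 118.7 206.2] [3.139 0.399 2.853] 27.55
```

>>> drive_tool([
  [0,0,0,0,-0.6,0],
  [0,0,0,0,-0.6,0],
  [0,0,0,0,-0.6,0],
  [0,0,0,0,-0.6,0],
  [0,0,0,0,-0.6,0],
])

```text
clock: 27.97
tool_pos: [628.0, 119.0, 206.9]
tool_rot: [3.138, 0.761, 2.851]
wrist_force: [0.1, -0.3, -3.4]
width: 43.7
grasp_force: 47.3
```

```bash
python3 log.py
```

```text
[ 0.06  0.25 -0.68  2.19  1.4   0.71 -0.4 ] [628.  119.  206.9] [3.138 0.761 2.851] 27.9667
```

>>> drive_tool([
  [0,0,0,0,-0.48,0],
  [0,0,0,0,-0.48,0],
  [0,0,0,0,-0.48,0],
  [0,0,0,0,-0.48,0],
  [0,0,0,0,-0.48,0],
])

```text
clock: 28.38
tool_pos: [628.1, 119.6, 206.7]
tool_rot: [3.136, 1.048, 2.848]
wrist_force: [-0.1, -1.6, -3.7]
width: 43.9
grasp_force: 47.4
```

>>> drive_tool([
  [-0.16,-0.06,0.28,0,0,0],
  [-0.16,-0.06,0.28,0,0,0],
  [-0.16,-0.06,0.28,0,0,0],
  [-0.16,-0.06,0.28,0,0,0],
  [0,0,0,0,0,0],
])

```text
clock: 28.8
tool_pos: [666.2, 95.5, 207.5]
tool_rot: [3.134, 1.047, 2.836]
wrist_force: [-0.5, -0.8, -1.8]
width: 43.8
grasp_force: 47.4
```

```bash
python3 log.py; cat > chk.py <<'E'
from m import *
from scipy.spatial.transform import Rotation as Ro
s=env.sense();R=Ro.from_euler("xyz",s["tool_rot"]).as_matrix()
o=s["tool_pos"]+R@[9.1,0,-13.7];up=-R[:,0]*np.cos(.522)-R[:,2]*np.sin(.522);print("o",o.round(1),"up",up.round(3))
d=np.array([648,105.5,0])-o;d[2]=0;print("tool-frame shift to pad (units)",(R.T@d/30).round(2),"down unit per mm",(R.T@[0,0,-1]/30).round(4))
c=env.snapshot("scene");t=env.snapshot("top");tip=o+66*up
for n,q in(("scene",c),("top",t)):
    e=proj(q,tip);w=(int(e[0])-10,int(e[1])-8,int(e[0])+10,int(e[1])+8)
    try:
        p,k,bb,_=blob(q,*O,w);print(n,"exp",e.round(1),"seen",p.round(1),k,bb,"world",at(q,p,tip[2]-5).round(1),"exp",tip.round(1))
    except Exception as x:print(n,x)
E
python3 chk.py
```

```text
[-0.06  0.41 -0.61  2.3   1.94  1.   -0.93] [666.2  95.5 207.5] [3.134 1.047 2.836] 28.8
o [650.5 100.4 206.4] up [ 0.    -0.004  1.   ]
tool-frame shift to pad (units) [ 0.07  0.14 -0.11] down unit per mm [ 0.0289 -0.0001  0.0167]
scene exp [210.7 161.2] seen [210.7 162.4] 57 (np.int64(206), np.int64(159), np.int64(216), np.int64(167)) world [650.9 100.1 267.4] exp [650.5 100.1 272.4]
top exp [269.8 130. ] seen [269.3 131.2] 101 (np.int64(264), np.int64(126), np.int64(274), np.int64(136)) world [648.6 101.1 267.4] exp [650.5 100.1 272.4]
```

>>> drive_tool([
  [0.07,0.14,-0.11,0,0,0],
  [0.4,0,0.23,0,0,0],
  [0.4,0,0.23,0,0,0],
  [0.4,0,0.23,0,0,0],
  [0.4,0,0.23,0,0,0],
])

```text
clock: 29.32
tool_pos: [660.6, 104.6, 150.2]
tool_rot: [3.134, 1.045, 2.843]
wrist_force: [0.5, 0.7, -2.7]
width: 44.2
grasp_force: 47.4
```

>>> drive_tool([
  [0.4,0,0.23,0,0,0],
  [0.4,0,0.23,0,0,0],
  [0.2,0,0.12,0,0,0],
  [0,0,0,0,0,0],
])

```text
clock: 29.65
tool_pos: [659.9, 104.1, 113.6]
tool_rot: [3.138, 1.042, 2.846]
wrist_force: [-0.2, -0.5, -3.0]
width: 43.9
grasp_force: 47.5
```

```bash
python3 log.py; python3 chk.py
```

```text
[-0.12  0.65 -0.56  2.31  2.1   1.17 -1.13] [659.9 104.1 113.6] [3.138 1.042 2.846] 29.65
o [644.2 108.8 112.7] up [ 0.006 -0.004  1.   ]
tool-frame shift to pad (units) [-0.08 -0.07  0.13] down unit per mm [ 0.0288 -0.0001  0.0168]
scene exp [215.9 181.5] seen [216.2 182.5] 51 (np.int64(212), np.int64(179), np.int64(221), np.int64(186)) world [644.  109.  173.7] exp [644.6 108.6 178.7]
top exp [265.8 140.4] seen [265.5 141.1] 89 (np.int64(261), np.int64(136), np.int64(270), np.int64(146)) world [643.7 109.1 173.7] exp [644.6 108.6 178.7]
```

>>> drive_tool([
  [-0.07,-0.06,0.11,0,0,0],
  [0.3,0,0.17,0,0,0],
  [0.3,0,0.17,0,0,0],
  [0.3,0,0.17,0,0,0],
  [0.2,0,0.12,0,0,0],
])

```text
clock: 30.17
tool_pos: [664.6, 100.7, 78.3]
tool_rot: [3.135, 1.046, 2.841]
wrist_force: [-0.6, 0.6, -3.7]
width: 44.1
grasp_force: 47.4
```

>>> drive_tool([
  [0.12,0,0.07,0,0,0],
  [0,0,0,0,0,0],
  [0,0,0,0,0,0],
])

```text
clock: 30.42
tool_pos: [664.2, 101.0, 74.0]
tool_rot: [3.136, 1.045, 2.842]
wrist_force: [0.4, -0.8, -2.9]
width: 44.2
grasp_force: 47.5
```

```bash
python3 log.py; python3 chk.py
```

```text
[-0.13  0.76 -0.53  2.29  2.18  1.23 -1.19] [664.2 101.   74. ] [3.136 1.045 2.842] 30.4167
o [648.5 105.7  73. ] up [ 0.002 -0.004  1.   ]
tool-frame shift to pad (units) [ 0.01 -0.01 -0.01] down unit per mm [ 0.0288 -0.0001  0.0167]
scene exp [215.2 189.2] seen [215.1 190.1] 52 (np.int64(211), np.int64(187), np.int64(219), np.int64(193)) world [649.1 105.  134. ] exp [648.6 105.5 139. ]
top exp [266.5 142. ] seen [266.3 142.9] 82 (np.int64(262), np.int64(138), np.int64(271), np.int64(148)) world [647. 106. 134.] exp [648.6 105.5 139. ]
```

Centred within 1 mm, with 12 mm to go. I'll lower gently.

>>> drive_tool([
  [0.12,0,0.07,0,0,0],
  [0.06,0,0.035,0,0,0],
  [0.03,0,0.017,0,0,0],
  [0,0,0,0,0,0],
])

```text
clock: 30.85
tool_pos: [663.8, 100.9, 65.9]
tool_rot: [3.137, 1.044, 2.843]
wrist_force: [-0.4, -1.1, -1.9]
width: 44.4
grasp_force: 47.4
```

>>> drive_tool([
  [0.03,0,0.017,0,0,0],
  [0,0,0,0,0,0],
])

```text
clock: 31.02
tool_pos: [663.9, 101.0, 65.1]
tool_rot: [3.136, 1.045, 2.843]
wrist_force: [0.5, 0.3, -2.4]
width: 43.9
grasp_force: 47.4
```

>>> drive_tool([
  [0.03,0,0.017,0,0,0],
  [0,0,0,0,0,0],
])

```text
clock: 31.18
tool_pos: [664.1, 101.1, 64.5]
tool_rot: [3.136, 1.046, 2.843]
wrist_force: [-0.4, 0.2, -1.3]
width: 43.9
grasp_force: 47.5
```

>>> drive_tool([
  [0.03,0,0.017,0,0,0],
  [0,0,0,0,0,0],
])

```text
clock: 31.35
tool_pos: [664.5, 101.2, 64.3]
tool_rot: [3.135, 1.047, 2.842]
wrist_force: [-2.3, 1.5, 4.4]
width: 43.9
grasp_force: 47.9
```

>>> drive_tool([
  [0.03,0,0.017,0,0,0],
  [0,0,0,0,0,0],
])

```text
clock: 31.52
tool_pos: [664.9, 101.3, 64.2]
tool_rot: [3.135, 1.049, 2.842]
wrist_force: [-4.1, 1.6, 7.0]
width: 44.3
grasp_force: 48.1
```

Contact. Releasing and backing away.

>>> drive_tool([
  [0,0,0,0,0,0],
  [0,0,0,0,0,0],
  [0,0,0,0,0,0],
  [0,0,0,0,0,0],
  [0,0,0,0,0,0],
], gripper=0.72)

```text
clock: 31.93
tool_pos: [663.9, 100.8, 62.0]
tool_rot: [3.136, 1.045, 2.843]
wrist_force: [0.4, 0.0, 0.5]
width: 61.5
grasp_force: 0.0
```

>>> drive_tool([
  [0,0,-0.2,0,0,0],
  [0,0,-0.4,0,0,0],
  [0,0,-0.6,0,0,0],
  [0,0,-0.6,0,0,0],
  [0,0,-0.6,0,0,0],
])

```text
clock: 32.35
tool_pos: [602.7, 119.2, 98.9]
tool_rot: [3.137, 1.045, 2.844]
wrist_force: [-0.1, 0.7, -0.4]
width: 61.4
grasp_force: 0.0
```

>>> drive_tool([
  [-0.3,0,-0.6,0,0,0],
  [-0.3,0,-0.6,0,0,0],
  [-0.3,0,-0.6,0,0,0],
  [-0.3,0,-0.6,0,0,0],
  [0,0,0,0,0,0],
])

```text
clock: 32.77
tool_pos: [566.1, 137.6, 162.6]
tool_rot: [3.126, 1.044, 2.838]
wrist_force: [1.0, 0.1, -0.6]
width: 61.6
grasp_force: 0.0
```

```bash
python3 - <<'E'
from m import *
c=env.snapshot("scene");t=env.snapshot("top")
for nm,P,z,col in(("sq",(638,22.5),129,B),("tin",(648,105.5),122,O)):
  for n,q in(("scene",c),("top",t)):
    e=proj(q,[*P,z]);w=(int(e[0])-9,int(e[1])-7,int(e[0])+9,int(e[1])+7)
    p,k,bb,_=blob(q,*col,w);print(nm,n,p.round(1),k,bb,at(q,p,z).round(1))
S=np.load("top.npz")
for n in("jar","can","flask","brush","glasses","tape"):
    b=env.search_frame(t,n);print(n,[(np.round(d["box"]).tolist(),round(d["p"],2)) for d in b[:1]])
d=cv2.absdiff(S["frame"],t["frame"]).max(2);print("diff px at brush/lane objs",[int((d[y0:y1,x0:x1]>60).sum()) for x0,y0,x1,y1 in((158,215,204,270),(312,142,330,162),(338,142,360,166),(226,135,247,158),(290,198,306,242))])
E
```

```text
sq scene [205.1 175.4] 24 (np.int64(203), np.int64(172), np.int64(207), np.int64(178)) [638.2  24.5 129. ]
sq top [294.4 147.7] 35 (np.int64(286), np.int64(145), np.int64(299), np.int64(151)) [631.9  26.  129. ]
tin scene [215.6 192.3] 48 (np.int64(212), np.int64(189), np.int64(219), np.int64(196)) [648.2 105.5 122. ]
tin top [265.9 143.9] 85 (np.int64(261), np.int64(139), np.int64(274), np.int64(149)) [646.7 107.  122. ]
jar [([341.0, 141.0, 359.0, 167.0], 0.82)]
can [([229.0, 138.0, 247.0, 157.0], 0.63)]
flask [([314.0, 142.0, 332.0, 162.0], 0.52)]
brush [([160.0, 217.0, 204.0, 270.0], 0.9)]
glasses [([293.0, 199.0, 305.0, 238.0], 0.7)]
tape [([172.0, 148.0, 199.0, 176.0], 0.91)]
diff px at brush/lane objs [0, 0, 0, 0, 0]
```

Both stand on their discs, and none of the regions I compared has changed. Handing in.

```bash
python3 -c "
from rig import env
print(env.hand_in())"
```

```text
the job is handed in; nothing more can be done
None
```

The blue bottle and the orange tin are each standing upright, within a few mm of the centre of their own disc. The before/after comparison showed no change at the jar, can, flask, brush or glasses. The job is handed in, but no verdict came back.

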